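# Push the filter cassette out past its recessed release

## Task

Take the pin tool out of its stand, reach into the yellow-framed recess of the blue filter cassette with the pin and gently press the red release button; keep it held down with the pin while you push the cassette out of the filter unit as far as it goes. Then put the pin tool back upright in the hole of its stand and let go, leaving the glassware where it stands.

Things in the scene. Friction and masses are not known exactly. Their poses are not given: they have to be found in the camera images.
- unit: white vapour filter unit fixed to the bench, 150 (x) x 100 (y) x 74 mm high; origin: centre of its underside. A 56 mm wide channel on top holds the blue cassette and its side walls stand 4 mm above the cassette's top. The cassette comes out through the front, along the unit's -x. More than 18 N on unit or cassette damages it.
- recess (a point): centre of the mouth of the square recess (9.5 mm wide, yellow frame) in the cassette's top, 70 mm above the bench; moves with the cassette; axes parallel to the unit's: push along -x. A flat red button fills its bottom, its top 3 to 11 mm below the mouth (differs, not measured). Sprung: 2 N to start, 0.7 N more per mm, stop 7 mm down (7 N); it frees the cassette when 4.5 mm down (5.3 N).
- cassette (a joint): how far the cassette (blue plate 110 x 52 x 16 mm with a round white filter) is out, m: 0 in (locked), 0.050 fully out (stop). It slides stiffly, about 2 N; if the button is let up on the way the catch can drop into a further notch, and beyond 0.044 the catch holds it out.
- stand_hole0 (a point): centre of the mouth of the round hole (10 mm wide, 34 mm deep, 2 mm bevel) in the top of the grey tool stand, a fixed block 60 x 60 x 40 mm; 40 mm above the bench.
- tool_grip (a point): centre of the pin tool's orange handle (square, 16 x 16 x 60 mm, sides parallel to this point's x and y; its z points up along the tool). The loose tool (about 60 g) starts standing in the stand: pin in the hole, the handle's lower end resting on the stand's top, 30 mm below this point.
- tool_tip (a point): tip of the steel pin (5 mm thick, sticks out 30 mm below the handle), 60 mm below the handle's centre along the tool's axis.
- pin_tool: the pin tool as a whole, 90 mm long; origin at the tip of its pin, z along the tool towards the handle.
- beaker: glass beaker, 68 mm wide, 85 mm high, bystander; origin: centre of its underside.
- measure: measuring cylinder with a yellow collar and a 60 mm square foot, 168 mm high, bystander; origin: centre of its underside.
- jar: amber glass jar, 60 mm wide, 80 mm high, bystander; origin: centre of its underside.
Mind the look-alikes: they are no part of the job. Of the things shaped like the unit, the white one is meant. Of the things shaped like the pin_tool, the orange one is meant.

How it is judged:
By the outcome, as a careful person would: the job done as asked, in the order asked, and still so for the second after the job is handed in, with the robot touching nothing.
It also fails if it takes over 72 s, if anything falls off the work surface, if the arm or the gripper's body presses on something with over 40 N, if the wrist force passes 120 N, or if a joint passes its speed limit or range.

## Robot

A 6-joint arm with a two-finger parallel gripper is mounted at the origin on the work surface. World frame = base frame: x ahead of the robot, y to its left, z up, the work surface at z = 0. Lengths are in m, angles in rad, forces in N, time in s.
With the tool pointing down it reaches from about 0.35 to 0.775 m from the base axis. Payload 5.5 kg.
Tool frame: the origin (TCP) lies midway between the tips of the shut fingers; the grasp point (between the pads) lies 19 mm behind it; z points along the fingers, y is the direction in which the jaws open and shut (so a half turn about z gives the same grasp; the last joint's range is limited). The gripper opens to 85 mm and grips with 20 to 120 N. Pads are 22 mm wide; open, the fingers measure 114 mm over their backs; the gripper's body (76 mm by 85 mm) begins 54 mm behind the grasp point. The pads swing forward as they close: fully open they stand 13 mm farther back than shut.
Start: joints at [-1.364, 0.313, 0.046, 1.304, 0, 1.431], TCP at [0.195, -0.541, 0.231] pointing down, gripper open.
Joint ranges: [-2.76, 2.76], [-0.86, 1.69], [-1.03, 1.26], [-2.2, 2.34], [-1.47, 1.5], [-3.14, 3.14]. Speed limits (rad/s): [2.57, 2.57, 3.14, 3.14, 3.14, 3.14].

## Interface

Orientations are given as [roll, pitch, yaw] about the fixed x, y, z axes, in that order (R = Rz(yaw) Ry(pitch) Rx(roll)).
In Python, from plant import read_state, camera, hand_in gives the robot as it stands. The module is installed in compiled form; this text tells all that it offers.
- The arm moves only by the tool carry_out, never from a script. Its argument "commands" is a list of rows, each an object with "gripper": the finger opening in m, from 0 to 0.0854; "dp": the shift along the tool's x, y, z in m, a list of three; "twist": the turn, a rotation vector about the tool's x, y, z in degrees, a list of three. In form: [{"gripper": gripper, "dp": [tx, ty, tz], "twist": [rx, ry, rz]}, ...]. A call has exactly 8 rows; each row is the pose to reach, as a shift and turn from the pose measured when the call began, along the tool's axes at that moment; what a row does not reach only later rows make up. A row lasts 1/12 s, in which the tool goes at most 41.7 mm and 7.16 degrees, less where a joint would pass 70% of its speed; a pose out of reach is approached as far as the arm can. A call with a gripper value outside its range is refused whole. The fingers move at their own pace and stop on an object; the grip force is fixed at half the most. Time passes only in rows, so rows that repeat a pose let the fingers close, or fill a call up. It gives the time, the measured TCP pose, the force and the opening at its end, in the units of the state.
- read_state(): the state, without advancing time (a new reading comes with each control period).
- camera(name): name is "scene" or "top" or "wrist"; returns a dict with "pixels" (480x640x3 uint8, red, green, blue), "range_z" (480x640 float32, m along the optical axis (not along the pixel's ray), 0 where there is no reading), "fx", "fy", "cx", "cy" (pixels), "distortion" ([k1, k2, p1, p2, k3] as OpenCV has them; the pictures are not rectified), "pose" (4x4, takes a point from camera to world coordinates); the wrist camera has in their place "T_tool_cam" (4x4, takes a point from camera to tool coordinates, whose origin is the TCP and whose axes are the flange's). Camera axes: x right, y down, z forward; pixel columns grow to the right and rows downward; lengths in m; the calibration is good to about 2 mm. A picture is of the moment at which its call begins: read the wrist's pose just before it.
- hand_in(): hands the job in, once; it reports no verdict.
The state is a dict: "t": time; "joint_pos": joint angles; "dq": joint speeds; "joint_torque": joint torques, N m; "tcp_pos": TCP position; "tcp_rot": TCP orientation; "ft_force": force on the tool from outside, world axes, zero at the start; "ft_torque": the same for the moment, N m; "finger_gap": finger opening in m.
Only numpy, scipy, OpenCV 4.12 (cv2) and the standard library are available. Lean on these libraries where they do the work, as an engineer would, in place of code of your own. Each camera call takes 0.05 s, during which the arm holds its last target.

## Working session

There is one attempt and no reset: what is moved stays moved. The work goes in short steps, Python scripts to look and compute and a tool call to move; the robot and the scene stay as the last step left them, time stands still between calls to the robot, and variables do not carry over. Pictures are saved under pics/ and viewed, and the job is handed in when it is done.

Besides the shell and the picture viewer there is one more tool, called after "Emit:" as name(argument=value, ...) on one line, values as JSON. carry_out: Moves the arm, as the interface text tells. Its arguments: {"type":"object","properties":{"commands":{"type":"array"}},"required":["commands"]}

```bash
mkdir -p pics; ls; cat > h.py <<'E'
import numpy as np, cv2, json
from plant import read_state, camera
from scipy.spatial.transform import Rotation as R
def shot(name,fn):
    s=read_state(); c=camera(name)
    cv2.imwrite('pics/'+fn+'.png',cv2.cvtColor(c['pixels'],cv2.COLOR_RGB2BGR))
    if name=='wrist':
        T=np.eye(4);T[:3,:3]=R.from_euler('xyz',s['tcp_rot']).as_matrix() if len(np.ravel(s['tcp_rot']))==3 else np.array(s['tcp_rot']);T[:3,3]=s['tcp_pos']
        c['pose']=T@c['T_tool_cam']
    np.savez('pics/'+fn+'.npz',**{k:np.array(v) for k,v in c.items()})
    return c
def load(fn): return dict(np.load('pics/'+fn+'.npz'))
def ray(c,u,v):
    K=np.array([[c['fx'],0,c['cx']],[0,c['fy'],c['cy']],[0,0,1.]])
    p=cv2.undistortPoints(np.array([[[u,v]]],float),K,np.array(c['distortion'],float))[0,0]
    return np.array([p[0],p[1],1.])
def at(c,u,v,z=None):
    """world point of pixel: via depth or via plane z"""
    d=ray(c,u,v);P=np.array(c['pose'])
    if z is None: k=np.median([x for x in c['range_z'][int(v)-1:int(v)+2,int(u)-1:int(u)+2].ravel() if x>0])
    else: k=(z-P[2,3])/(P[:3,:3]@d)[2]
    return P[:3,:3]@(d*k)+P[:3,3]
def cloud(c):
    K=np.array([[c['fx'],0,c['cx']],[0,c['fy'],c['cy']],[0,0,1.]])
    v,u=np.mgrid[:480,:640]
    p=cv2.undistortPoints(np.stack([u,v],-1).reshape(-1,1,2).astype(float),K,np.array(c['distortion'],float)).reshape(480,640,2)
    z=c['range_z'];X=np.dstack([p[...,0]*z,p[...,1]*z,z]);P=np.array(c['pose'])
    return X@P[:3,:3].T+P[:3,3]
E
python3 - <<'E'
from h import *
s=read_state();print(s)
for n in('top','scene','wrist'):
    c=shot(n,n+'0');print(n,c['fx'],c['pose'])
E
```

```text
pics
{'t': 0.0, 'joint_pos': array([-1.36356189e+00,  3.13986318e-01,  4.49709472e-02,  1.30359932e+00,
       -2.61290358e-05,  1.43117702e+00]), 'dq': array([-0.00147576, -0.00057013,  0.00028503, -0.00046938,  0.00062803,
       -0.00132212]), 'joint_torque': array([ 1.97341337e-04, -4.80634832e+01,  2.98527503e+01,  1.95395784e-02,
       -4.30750595e-05,  8.36391564e-06]), 'tcp_pos': array([ 0.19533175, -0.54025705,  0.2304136 ]), 'tcp_rot': array([-3.13978834e+00, -2.27180318e-04,  3.46853556e-01]), 'ft_force': array([-1.26099014,  0.28060297, -0.36159374]), 'ft_torque': array([ 0.04316   , -0.00411669, -0.01574393]), 'finger_gap': 0.08528309407584517}
top 436.68873826738087 [[-0.01201047 -0.99705164  0.07578769  0.51200461]
 [-0.99975956  0.0133645   0.0173842  -0.00254339]
 [-0.01834581 -0.07556068 -0.99697242  1.01686815]
 [ 0.          0.          0.          1.        ]]
scene 600.9596568026521 [[ 0.8015516   0.47220057 -0.3667992   1.0284854 ]
 [ 0.59782995 -0.62193616  0.50576157 -0.6354579 ]
 [ 0.01069522 -0.62467754 -0.78080957  1.06358036]
 [ 0.          0.          0.          1.        ]]
wrist 414.6948887109268 [[ 0.33932279 -0.89988632 -0.2739793   0.26484729]
 [-0.94066689 -0.32535818 -0.09637351 -0.51470862]
 [-0.0024162   0.29042498 -0.95689471  0.37311787]
 [ 0.          0.          0.          1.        ]]
```

View pics/top0.png

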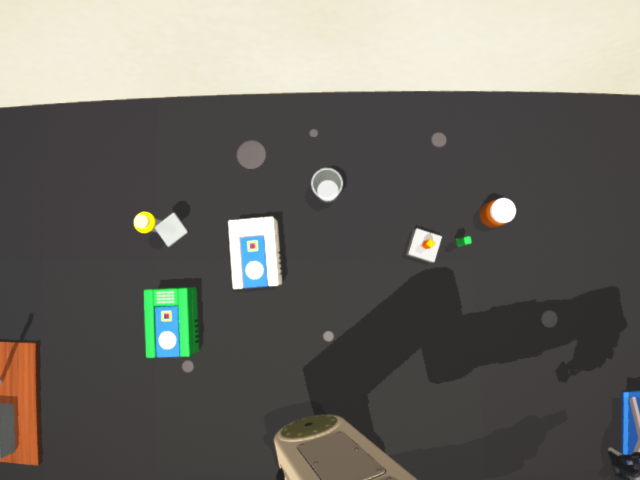

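View pics/scene0.png

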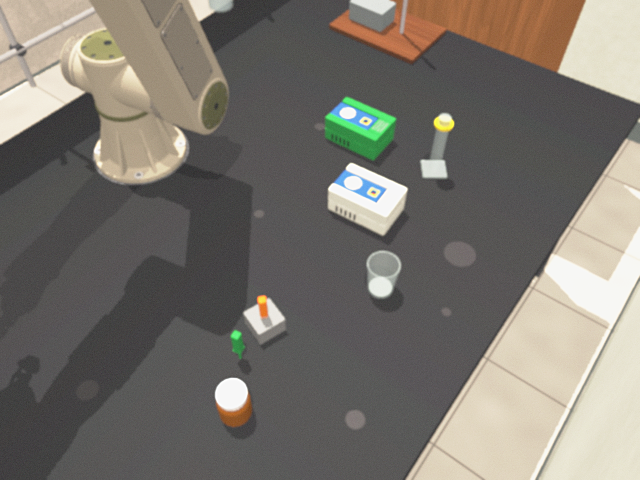

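View pics/wrist0.png

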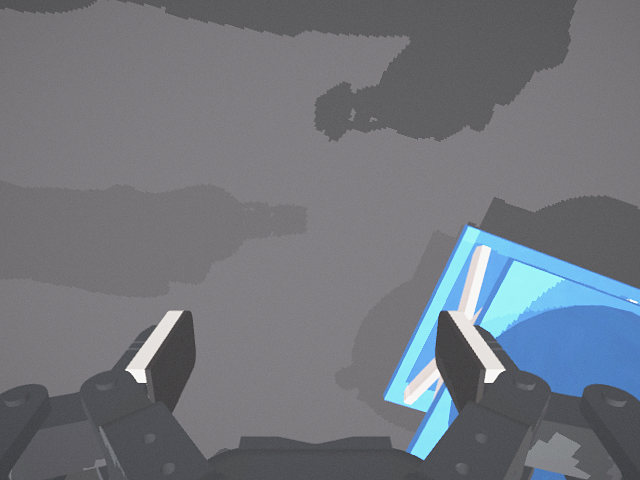

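Candidates in the top picture are a white unit (255,252) against a green one (170,322), and an orange tool in the stand (428,243) against a green one (463,240). White and orange fit the description. I'll confirm in enlarged crops and measure.

```bash
python3 - <<'E'
from h import *
im=cv2.imread('pics/top0.png')
a=cv2.resize(im[205:300,215:295],None,fx=5,fy=5,interpolation=cv2.INTER_CUBIC)
b=cv2.resize(im[205:300,400:480],None,fx=5,fy=5,interpolation=cv2.INTER_CUBIC)
cv2.imwrite('pics/crop0.png',np.hstack([a,b])[:475])
c=load('top0');X=cloud(c)
hsv=cv2.cvtColor(im,cv2.COLOR_BGR2HSV)
def comp(mask,x0,x1,y0,y1,n):
    m=np.zeros_like(mask,bool);m[y0:y1,x0:x1]=mask[y0:y1,x0:x1]
    v,u=np.nonzero(m);p=X[m];p=p[c['range_z'][m]>0]
    print(n,len(v),'px',u.mean(),v.mean(),'med',np.median(p,0),'z%',np.percentile(p[:,2],[5,50,95]))
    return m
H,S,V=hsv[...,0],hsv[...,1],hsv[...,2]
blue=(H>100)&(H<120)&(S>120)
m=comp(blue,215,295,205,300,'cassette')
r=cv2.minAreaRect(np.argwhere(m)[:,::-1].astype(np.float32));bp=cv2.boxPoints(r);print(bp);print(np.array([at(c,*q,z=.07) for q in bp]))
red=((H<8)|(H>172))&(S>150)&(V>100)
m=comp(red,240,265,235,260,'button')
v,u=np.nonzero(m);print(at(c,u.mean(),v.mean(),z=.065))
yel=(H>12)&(H<32)&(S>100)
m=comp(yel,240,265,235,260,'yframe');v,u=np.nonzero(m);
if len(u):print(at(c,(u.min()+u.max())/2,(v.min()+v.max())/2,z=.07))
org=(H<25)&(S>150)&(V>120)
m=comp(org,410,445,225,260,'handle');print(np.argwhere(m)[:,::-1].min(0),np.argwhere(m)[:,::-1].max(0))
st=(X[...,2]>.03)&(X[...,2]<.05)&(S<60)
m=comp(st,400,450,220,270,'stand')
pts=X[m][:,:2];r=cv2.minAreaRect((pts*1000).astype(np.float32));print('stand rect',r)
wh=(X[...,2]>.066)&(X[...,2]<.085)
m=comp(wh,215,295,205,300,'unit')
r=cv2.minAreaRect((X[m][:,:2]*1000).astype(np.float32));print('unit rect',r,cv2.boxPoints(r))
for n,(x0,x1,y0,y1) in dict(beaker=(305,350,160,210),jar=(475,520,190,235),meas=(130,190,205,250),gtool=(455,475,230,250),green=(140,200,285,360)).items():
    s=np.zeros(X.shape[:2],bool);s[y0:y1,x0:x1]=1;s&=(X[...,2]>.012)&(c['range_z']>0);p=X[s];print(n,p.min(0),p.max(0))
E
```

```text
cassette 756 px 253.78306878306879 262.09656084656086 med [0.54689077 0.17810218 0.06990187] z% [0.06631688 0.06990187 0.07269937]
[[240.11188 237.4916 ]
 [263.381   235.74641]
 [267.19205 286.5606 ]
 [243.92291 288.3058 ]]
[[0.59421389 0.20889813 0.07      ]
 [0.59733425 0.15744793 0.07      ]
 [0.48654512 0.14933554 0.07      ]
 [0.48317082 0.20034565 0.07      ]]
button 9 px 252.33333333333334 245.88888888888889 med [0.57568959 0.18371102 0.06189662] z% [0.06010338 0.06189662 0.06498917]
[0.57574621 0.18277721 0.065     ]
yframe 9 px 251.66666666666666 245.55555555555554 med [0.57939522 0.18908067 0.07048831] z% [0.06870183 0.07048831 0.07096433]
[0.57627308 0.18254041 0.07      ]
handle 48 px 426.0625 244.0 med [ 0.5730538  -0.1941337   0.08567971] z% [0.05529194 0.08567971 0.10024914]
[422 239] [432 248]
stand 629 px 423.86486486486484 245.02225755166933 med [ 0.57232735 -0.19603178  0.03986248] z% [0.03665117 0.03986248 0.04295226]
stand rect ((575.6583862304688, -200.14666748046875), (61.40727615356445, 60.853816986083984), 71.28863525390625)
unit 3001 px 253.1569476841053 252.56414528490504 med [0.56003567 0.17985689 0.07249996] z% [0.06797295 0.07249996 0.07624457]
unit rect ((561.0864868164062, 180.2613067626953), (148.05441284179688, 101.64134216308594), 4.419591903686523) [[483.36316  225.22633 ]
 [491.19568  123.887215]
 [638.8098   135.29628 ]
 [630.9773   236.6354  ]]
beaker [ 0.67660115 -0.01586111  0.01204005] [0.74041571 0.04922405 0.08895212]
jar [ 0.6158162  -0.39446756  0.01215142] [ 0.67568925 -0.33713724  0.08401391]
meas [0.59565765 0.37054804 0.01219035] [0.65248409 0.4093676  0.1719235 ]
gtool [ 0.57326995 -0.28951231  0.0346269 ] [ 0.5893194  -0.27162975  0.09353512]
green [0.33211305 0.32097824 0.01200437] [0.48553494 0.42688864 0.07525982]
```

View pics/crop0.png

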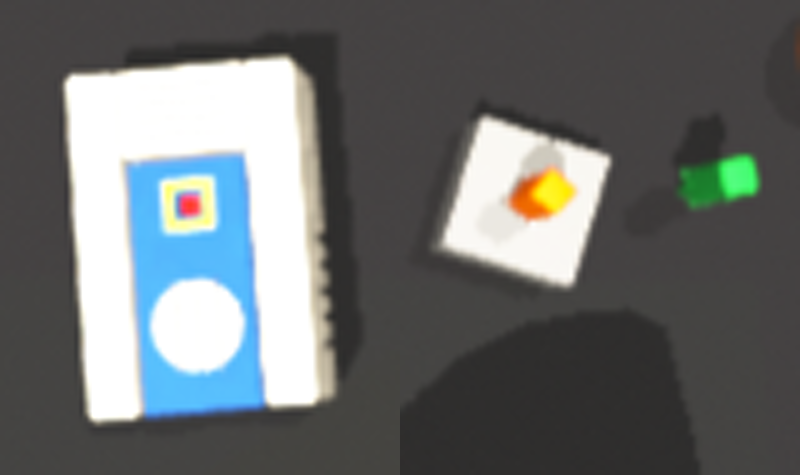

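Crop confirms: the white unit with blue cassette, yellow frame and red button (crop 188,205), and the orange tool standing in the grey stand. Moving to a viewpoint near the stand.

Emit:
carry_out(commands=[{"gripper": 0.085,"dp": [0.04,-0.015,0],"twist": [0,0,0]},{"gripper": 0.085,"dp": [0.08,-0.03,0],"twist": [0,0,0]},{"gripper": 0.085,"dp": [0.115,-0.045,0],"twist": [0,0,0]},{"gripper": 0.085,"dp": [0.15,-0.06,0],"twist": [0,0,0]},{"gripper": 0.085,"dp": [0.185,-0.075,0],"twist": [0,0,0]},{"gripper": 0.085,"dp": [0.22,-0.09,0],"twist": [0,0,0]},{"gripper": 0.085,"dp": [0.255,-0.105,0],"twist": [0,0,0]},{"gripper": 0.085,"dp": [0.29,-0.12,0],"twist": [0,0,0]}])

```text
t: 0.82
tcp_pos: [0.4283, -0.3273, 0.2307]
tcp_rot: [-3.14, -0.0, 0.347]
ft_force: [0.3, 0.1, 1.1]
finger_gap: 0.0847
```

Emit:
carry_out(commands=[{"gripper": 0.085,"dp": [0.035,-0.015,0],"twist": [0,0,0]},{"gripper": 0.085,"dp": [0.065,-0.028,0],"twist": [0,0,0]},{"gripper": 0.085,"dp": [0.095,-0.041,0],"twist": [0,0,0]},{"gripper": 0.085,"dp": [0.12,-0.054,0],"twist": [0,0,0]},{"gripper": 0.085,"dp": [0.14,-0.064,0],"twist": [0,0,0]},{"gripper": 0.085,"dp": [0.155,-0.07,0],"twist": [0,0,0]},{"gripper": 0.085,"dp": [0.16,-0.072,0],"twist": [0,0,0]},{"gripper": 0.085,"dp": [0.16,-0.072,0],"twist": [0,0,0]}])

```text
t: 1.48
tcp_pos: [0.5548, -0.2043, 0.2303]
tcp_rot: [-3.139, 0.0, 0.349]
ft_force: [0.6, -0.7, 0.0]
finger_gap: 0.085
```

```bash
python3 - <<'E'
from h import *
s=read_state();print(s['t'],s['tcp_pos'],s['tcp_rot'],s['joint_pos'])
shot('wrist','w1')
E
```

```text
1.4833 [ 0.55481259 -0.20426733  0.23026978] [-3.13938350e+00  4.72272440e-04  3.48793654e-01] [-4.89079633e-01  3.47052511e-01  9.12590678e-02  1.31696075e+00
  1.12701858e-03  2.30371878e+00]
```

View pics/w1.png

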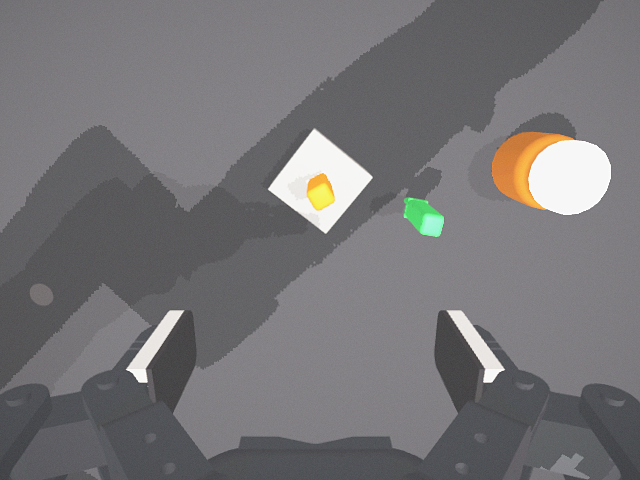

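Stand at (320,180), orange handle top at (320,196), green tool at (425,220), jar at (570,175). Measuring from this.

```bash
cat > m.py <<'E'
from h import *
def meas(fn,box):
    c=load(fn);X=cloud(c);im=cv2.imread(f'pics/{fn}.png');hsv=cv2.cvtColor(im,cv2.COLOR_BGR2HSV);H,S,V=[hsv[...,i] for i in range(3)]
    x0,x1,y0,y1=box;b=np.zeros(H.shape,bool);b[y0:y1,x0:x1]=1;b&=c['range_z']>0
    st=b&(abs(X[...,2]-.04)<.006)&(S<60);r=cv2.minAreaRect((X[st][:,:2]*1000).astype(np.float32));print('stand',r,np.median(X[st][:,2]))
    og=b&(S>120)&(H<35)
    tp=og&(X[...,2]>.094);p=X[tp];print('top n',tp.sum(),'z',np.median(p[:,2]),'c',(p.min(0)+p.max(0))/2,p.mean(0))
    v,u=np.nonzero(og&(V>235)&(H>18));
    r=cv2.minAreaRect((p[:,:2]*1000).astype(np.float32));print('top rect',r)
    for lo,hi in((.042,.055),(.055,.07),(.07,.085),(.085,.097)):
        q=X[og&(X[...,2]>lo)&(X[...,2]<hi)]
        if len(q):print(lo,q.min(0),q.max(0),len(q))
    print(st.sum())
    return c,X,og
E
python3 - <<'E'
from m import *
c,X,og=meas('w1',(260,380,120,240))
im=cv2.imread('pics/w1.png');cv2.imwrite('pics/crop1.png',cv2.resize(im[120:240,260,None] if 0 else im[120:240,260:380],None,fx=5,fy=5,interpolation=cv2.INTER_CUBIC))
E
```

```text
stand ((574.16845703125, -199.4371795654297), (60.39424133300781, 60.38085174560547), 71.5077133178711) 0.04007634664396598
top n 509 z 0.09970713921909313 c [ 0.57500629 -0.19949321  0.09788522] [ 0.57544662 -0.19920427  0.09951855]
top rect ((575.0860595703125, -199.48342895507812), (15.396425247192383, 15.033857345581055), 51.797454833984375)
0.042 [ 0.57646707 -0.206824    0.04694421] [ 0.58417828 -0.19082826  0.05493879] 23
0.055 [ 0.57498165 -0.20751338  0.05551902] [ 0.58426264 -0.18986612  0.06931161] 63
0.07 [ 0.57546243 -0.20843066  0.07001044] [ 0.58436706 -0.19002123  0.08499881] 76
0.085 [ 0.57469815 -0.20801463  0.08506011] [ 0.5843145  -0.18981692  0.09697847] 77
4699
```

View pics/crop1.png

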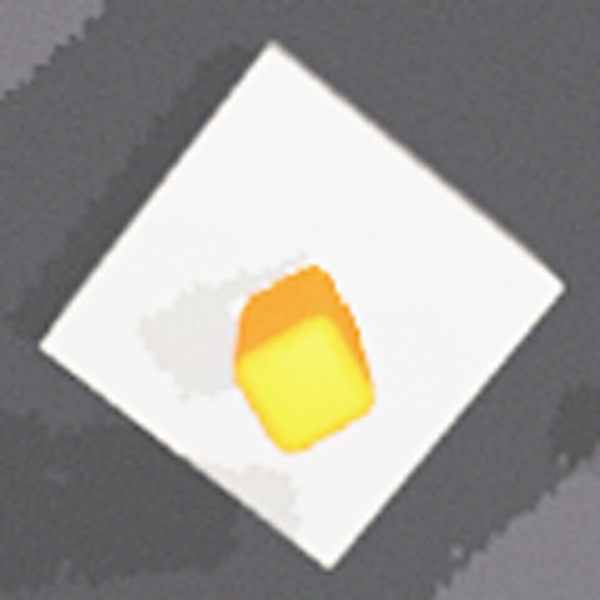

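Stand centre (0.574,-0.199), z 0.040 ✓ 60 mm ✓. Handle top is (0.575,-0.1995) at z 0.0997 ✓, width ~15–16 mm ✓, sides at 51.8°. Next: align above it.

Emit:
carry_out(commands=[{"gripper": 0.06,"dp": [0.004,0,0.01],"twist": [0,0,-6]},{"gripper": 0.06,"dp": [0.008,0.001,0.025],"twist": [0,0,-12]},{"gripper": 0.06,"dp": [0.012,0.002,0.045],"twist": [0,0,-18]},{"gripper": 0.06,"dp": [0.016,0.002,0.065],"twist": [0,0,-24]},{"gripper": 0.06,"dp": [0.019,0.0024,0.08],"twist": [0,0,-29]},{"gripper": 0.06,"dp": [0.0206,0.0024,0.09],"twist": [0,0,-31.8]},{"gripper": 0.06,"dp": [0.0206,0.0024,0.09],"twist": [0,0,-31.8]},{"gripper": 0.06,"dp": [0.0206,0.0024,0.09],"twist": [0,0,-31.8]}])

```text
t: 2.2
tcp_pos: [0.573, -0.201, 0.14]
tcp_rot: [-3.138, 0.0, 0.899]
ft_force: [0.3, 0.5, 1.0]
finger_gap: 0.06
```

```bash
python3 - <<'E'
from m import *
s=read_state();print(s['t'],s['tcp_pos'],np.degrees(s['tcp_rot']),s['joint_pos'],s['ft_force'])
shot('wrist','w2')
try: meas('w2',(200,440,150,420))
except Exception as e: print(e)
E
```

```text
2.2 [ 0.57295602 -0.20103478  0.13997073] [-1.79784558e+02  1.59455527e-02  5.15371077e+01] [-4.69827786e-01  4.17271035e-01 -2.88900412e-02  1.12837506e+00
  4.79798388e-04  1.77227228e+00] [0.32575886 0.53670794 0.96167896]
stand ((567.6665649414062, -219.39154052734375), (101.97931671142578, 60.34291458129883), 71.65615844726562) 0.04004701476718271
top n 1012 z 0.0995298664779642 c [ 0.57499717 -0.1993546   0.09794407] [ 0.57554352 -0.19854894  0.09923564]
top rect ((575.0178833007812, -199.3560028076172), (15.52436351776123, 15.326375961303711), 50.95307540893555)
0.042 [ 0.57308932 -0.2010875   0.04808034] [ 0.58423689 -0.1898046   0.05484234] 79
0.055 [ 0.57285132 -0.20105533  0.05505488] [ 0.58439566 -0.18968491  0.06993908] 210
0.07 [ 0.57291312 -0.20064797  0.07009656] [ 0.58442196 -0.1896692   0.0849946 ] 247
0.085 [ 0.57281544 -0.20888446  0.08502375] [ 0.58438711 -0.18963244  0.09699509] 250
7504
```

View pics/w2.png

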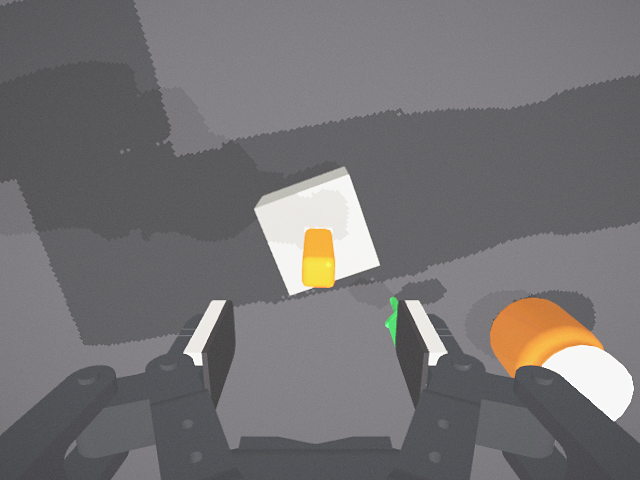

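The jaws are aligned with the handle at (318,265), so I'll descend and grip.

Emit:
carry_out(commands=[{"gripper": 0.06,"dp": [0.0026,0.0005,0.012],"twist": [0,0,0]},{"gripper": 0.06,"dp": [0.0026,0.0005,0.03],"twist": [0,0,0]},{"gripper": 0.06,"dp": [0.0026,0.0005,0.05],"twist": [0,0,0]},{"gripper": 0.06,"dp": [0.0026,0.0005,0.068],"twist": [0,0,0]},{"gripper": 0.06,"dp": [0.0026,0.0005,0.08],"twist": [0,0,0]},{"gripper": 0.06,"dp": [0.0026,0.0005,0.086],"twist": [0,0,0]},{"gripper": 0.06,"dp": [0.0026,0.0005,0.087],"twist": [0,0,0]},{"gripper": 0.06,"dp": [0.0026,0.0005,0.087],"twist": [0,0,0]}])

```text
t: 2.92
tcp_pos: [0.5756, -0.1995, 0.054]
tcp_rot: [-3.14, -0.0, 0.899]
ft_force: [-0.2, -0.6, 1.2]
finger_gap: 0.0602
```

```bash
python3 - <<'E'
from m import *
s=read_state();print(s['t'],s['tcp_pos'],np.degrees(s['tcp_rot']),s['ft_force'])
shot('wrist','w3')
try: meas('w3',(270,370,200,420))
except Exception as e: print(e)
E
```

```text
2.9167 [ 0.57563975 -0.19949148  0.05403262] [-1.79897601e+02 -1.20432926e-02  5.15236550e+01] [-0.16541924 -0.62644399  1.24923667]
stand ((575.1316528320312, -200.23095703125), (75.68286895751953, 43.56342315673828), 53.54252624511719) 0.03994539866950625
top n 2951 z 0.09938758707280697 c [ 0.57511231 -0.19925123  0.09778391] [ 0.57614852 -0.1980446   0.09892464]
top rect ((575.2693481445312, -199.1878662109375), (17.274438858032227, 15.705516815185547), 50.9183464050293)
0.042 [ 0.5733439  -0.20081781  0.04810137] [ 0.58475387 -0.18935722  0.05498669] 259
0.055 [ 0.57209652 -0.20082047  0.0550436 ] [ 0.58473277 -0.18913152  0.0699781 ] 803
0.07 [ 0.57172086 -0.20131719  0.07003666] [ 0.58503301 -0.18929658  0.08498461] 1103
0.085 [ 0.56664757 -0.20884451  0.08500222] [ 0.58490091 -0.18944356  0.09699847] 1234
10441
```

View pics/w3.png

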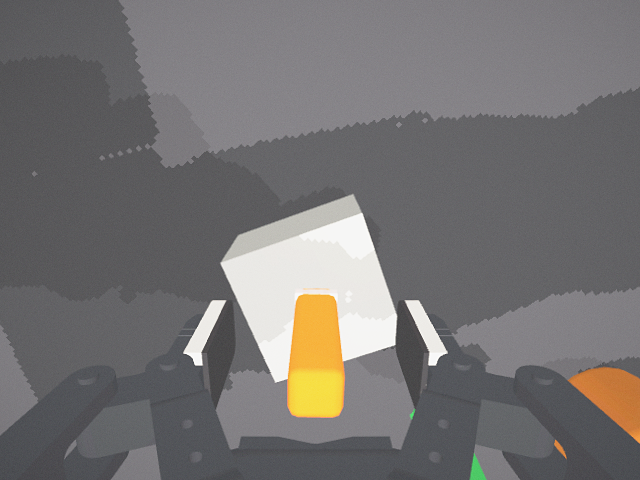

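Handle (316,350) sits midway between the pads at (210,340) and (425,340), so closing.

Emit:
carry_out(commands=[{"gripper": 0.02,"dp": [0,0,0],"twist": [0,0,0]},{"gripper": 0.01,"dp": [0,0,0],"twist": [0,0,0]},{"gripper": 0.0,"dp": [0,0,0],"twist": [0,0,0]},{"gripper": 0.0,"dp": [0,0,0],"twist": [0,0,0]},{"gripper": 0.0,"dp": [0,0,0],"twist": [0,0,0]},{"gripper": 0.0,"dp": [0,0,0],"twist": [0,0,0]},{"gripper": 0.0,"dp": [0,0,0],"twist": [0,0,0]},{"gripper": 0.0,"dp": [0,0,0],"twist": [0,0,0]}])

```text
t: 3.63
tcp_pos: [0.5766, -0.2, 0.0554]
tcp_rot: [3.141, -0.001, 0.899]
ft_force: [-0.2, -1.2, 6.0]
finger_gap: 0.0151
```

```bash
python3 - <<'E'
from m import *
s=read_state();print(s['t'],s['tcp_pos'],np.degrees(s['tcp_rot']),s['ft_force'],s['ft_torque'],s['finger_gap'])
shot('wrist','w4')
E
```

```text
3.6333 [ 0.57661907 -0.19995099  0.05544208] [ 1.79956436e+02 -3.83720084e-02  5.15303684e+01] [-0.22314418 -1.19058547  5.98171281] [ 0.02292542  0.04601305 -0.05405222] 0.01512799035425135
```

View pics/w4.png

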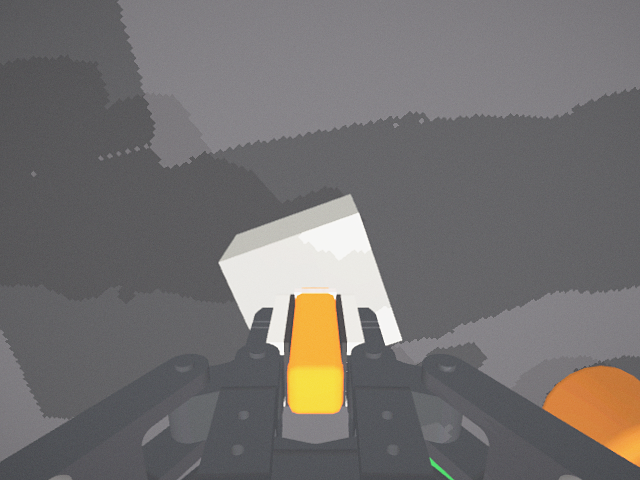

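Gripped, gap 15 mm. Reference pose for the return: TCP (0.5766,-0.1999,0.0554), yaw 51.5°. Lifting straight up.

Emit:
carry_out(commands=[{"gripper": 0.0,"dp": [0,0,-0.005],"twist": [0,0,0]},{"gripper": 0.0,"dp": [0,0,-0.018],"twist": [0,0,0]},{"gripper": 0.0,"dp": [0,0,-0.034],"twist": [0,0,0]},{"gripper": 0.0,"dp": [0,0,-0.052],"twist": [0,0,0]},{"gripper": 0.0,"dp": [0,0,-0.072],"twist": [0,0,0]},{"gripper": 0.0,"dp": [0,0,-0.092],"twist": [0,0,0]},{"gripper": 0.0,"dp": [0,0,-0.108],"twist": [0,0,0]},{"gripper": 0.0,"dp": [0,0,-0.115],"twist": [0,0,0]}])

```text
t: 4.35
tcp_pos: [0.5772, -0.2003, 0.1728]
tcp_rot: [3.138, -0.001, 0.899]
ft_force: [0.4, -0.8, -0.5]
finger_gap: 0.0153
```

```bash
python3 - <<'E'
from m import *
s=read_state();print(s['t'],s['tcp_pos'],np.degrees(s['tcp_rot']),s['ft_force'],s['ft_torque'],s['finger_gap'])
shot('wrist','w5');
c=shot('scene','s5')
im=cv2.imread('pics/s5.png')
p=np.array([.5766,-.2,.16,1]);q=np.linalg.inv(c['pose'])@p;u=int(c['fx']*q[0]/q[2]+c['cx']);v=int(c['fy']*q[1]/q[2]+c['cy']);print(u,v)
cv2.imwrite('pics/s5c.png',cv2.resize(im[max(0,v-70):v+90,u-80:u+80],None,fx=3.6,fy=3.6,interpolation=cv2.INTER_CUBIC))
E
```

```text
4.35 [ 0.57723005 -0.20027418  0.17280713] [ 1.79808720e+02 -7.35172856e-02  5.15323121e+01] [ 0.36494601 -0.81190512 -0.50560532] [-0.03411557 -0.02303996  0.05092209] 0.015317373570641165
260 281
```

View pics/w5.png

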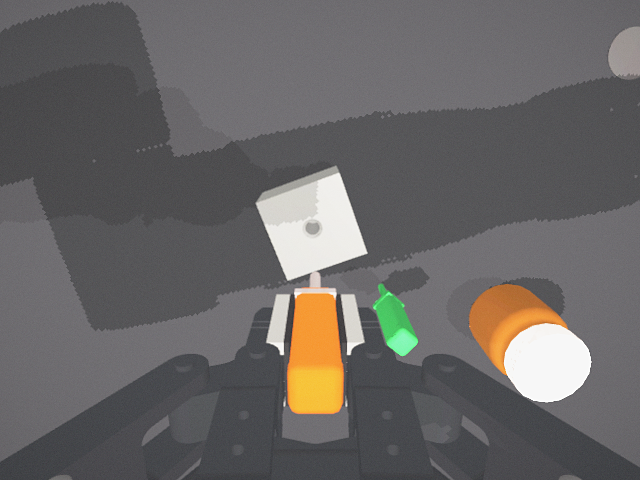

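View pics/s5c.png

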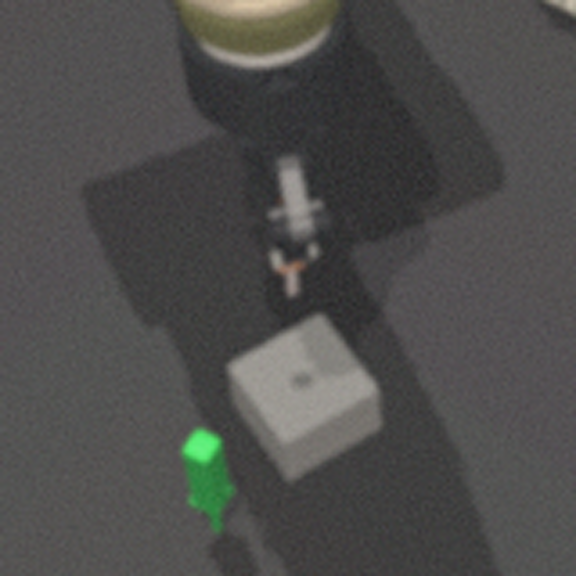

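The tool is out, and the wrist picture shows the pin's tip at about (315,272) and the empty hole at (312,228). I'll compute the tip's offset in the tool frame and the hole position.

```bash
python3 - <<'E'
from m import *
c=load('w5');im=cv2.imread('pics/w5.png')
cv2.imwrite('pics/w5c.png',cv2.resize(im[200:310,260:380],None,fx=5,fy=5,interpolation=cv2.INTER_CUBIC))
print('hole',at(c,312.5,228,z=.04))
X=cloud(c)
st=np.zeros((480,640),bool);st[150:300,240:380]=1;st&=abs(X[...,2]-.04)<.005
print('stand',cv2.minAreaRect((X[st][:,:2]*1000).astype(np.float32)),np.median(X[st][:,2]))
for v in range(268,300,4):
    print(v,[ (X[v,u]*1000).round(0).tolist() for u in (309,312,315,318,321)])
T=c['pose']@np.linalg.inv(c['T_tool_cam'])
for z in(.040,.0454,.05):
    print(z,(np.linalg.inv(T)@np.r_[at(c,315,273,z=T[2,3]-z),1])*1000)
E
```

```text
hole [ 0.57504409 -0.19975574  0.04      ]
stand ((568.1016235351562, -217.90283203125), (98.89344787597656, 60.15354919433594), 71.4966049194336) 0.040032413183995585
268 [[555.0, -221.0, 40.0], [557.0, -222.0, 41.0], [558.0, -224.0, 39.0], [559.0, -226.0, 39.0], [562.0, -226.0, 41.0]]
272 [[553.0, -224.0, 39.0], [545.0, -237.0, 1.0], [577.0, -199.0, 127.0], [548.0, -240.0, 0.0], [550.0, -241.0, 0.0]]
276 [[540.0, -238.0, -1.0], [576.0, -198.0, 133.0], [578.0, -199.0, 134.0], [578.0, -200.0, 132.0], [548.0, -245.0, -1.0]]
280 [[538.0, -241.0, -1.0], [576.0, -198.0, 138.0], [577.0, -199.0, 138.0], [578.0, -200.0, 137.0], [546.0, -247.0, 1.0]]
284 [[574.0, -198.0, 140.0], [576.0, -198.0, 143.0], [578.0, -199.0, 144.0], [578.0, -200.0, 142.0], [544.0, -250.0, 1.0]]
288 [[579.0, -193.0, 162.0], [581.0, -193.0, 162.0], [581.0, -194.0, 162.0], [582.0, -195.0, 162.0], [583.0, -195.0, 162.0]]
292 [[579.0, -193.0, 165.0], [580.0, -194.0, 165.0], [581.0, -194.0, 165.0], [582.0, -195.0, 166.0], [583.0, -196.0, 165.0]]
296 [[579.0, -193.0, 169.0], [580.0, -193.0, 170.0], [581.0, -194.0, 168.0], [582.0, -195.0, 170.0], [583.0, -196.0, 169.0]]
0.04 [ 2.33363139e+00 -7.17696931e-01  4.00008542e+01  1.00000000e+03]
0.0454 [ 2.01027861e-01 -7.21086617e-01  4.53981410e+01  1.00000000e+03]
0.05 [-1.61563440e+00 -7.23974128e-01  4.99958298e+01  1.00000000e+03]
```

View pics/w5c.png

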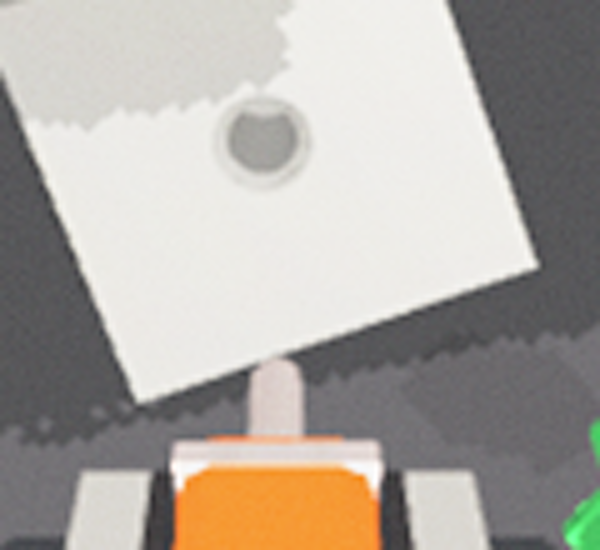

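Emit:
carry_out(commands=[{"gripper": 0.0,"dp": [0.01,-0.008,0],"twist": [0,0,-2]},{"gripper": 0.0,"dp": [0.03,-0.024,0],"twist": [0,0,-5]},{"gripper": 0.0,"dp": [0.055,-0.044,0],"twist": [0,0,-9]},{"gripper": 0.0,"dp": [0.08,-0.064,0],"twist": [0,0,-13]},{"gripper": 0.0,"dp": [0.105,-0.084,0],"twist": [0,0,-17]},{"gripper": 0.0,"dp": [0.13,-0.104,0],"twist": [0,0,-21]},{"gripper": 0.0,"dp": [0.155,-0.124,0],"twist": [0,0,-25]},{"gripper": 0.0,"dp": [0.18,-0.144,0],"twist": [0,0,-29]}])

```text
t: 5.12
tcp_pos: [0.5747, 0.0326, 0.1696]
tcp_rot: [-3.142, 0.0, 1.411]
ft_force: [0.8, -0.0, -1.3]
finger_gap: 0.0153
```

```bash
cat >> h.py <<'E'
def go(tx,ty,tz,yaw=None):
    s=read_state();r=R.from_euler('xyz',s['tcp_rot'])
    print('t',s['t'],s['tcp_pos'].round(5),np.degrees(s['tcp_rot']).round(2),'f',np.round(s['ft_force'],2),'gap',s['finger_gap'].__round__(4))
    print('dp',r.inv().apply(np.array([tx,ty,tz])-s['tcp_pos']).round(5))
    if yaw is not None: print('twist',np.degrees((r.inv()*R.from_euler('xyz',[np.pi,0,np.radians(yaw)])).as_rotvec()).round(2))
E
python3 -c "
from h import *
go(.576,.183,.16,94.4)"
```

```text
t 5.1167 [0.57471 0.03264 0.16962] [-1.800e+02  2.000e-02  8.082e+01] f [ 0.79 -0.02 -1.27] gap 0.0153
dp [ 0.14864 -0.0227   0.00957]
twist [-1.000e-02  2.000e-02 -1.358e+01]
```

Emit:
carry_out(commands=[{"gripper": 0.0,"dp": [0.03,-0.005,0.001],"twist": [0,0,-3]},{"gripper": 0.0,"dp": [0.06,-0.01,0.002],"twist": [0,0,-6]},{"gripper": 0.0,"dp": [0.09,-0.014,0.004],"twist": [0,0,-9]},{"gripper": 0.0,"dp": [0.115,-0.018,0.006],"twist": [0,0,-11]},{"gripper": 0.0,"dp": [0.135,-0.021,0.008],"twist": [0,0,-13]},{"gripper": 0.0,"dp": [0.146,-0.0225,0.009],"twist": [0,0,-13.6]},{"gripper": 0.0,"dp": [0.1485,-0.0227,0.0095],"twist": [0,0,-13.6]},{"gripper": 0.0,"dp": [0.1485,-0.0227,0.0095],"twist": [0,0,-13.6]}])

```text
t: 5.78
tcp_pos: [0.5751, 0.1834, 0.1589]
tcp_rot: [-3.139, 0.001, 1.649]
ft_force: [0.7, -0.8, -0.8]
finger_gap: 0.0154
```

```bash
python3 - <<'E'
from m import *
go(.576,.183,.16,94.4)
shot('wrist','w6');im=cv2.imread('pics/w6.png')
E
```

```text
t 5.7833 [0.57508 0.18336 0.15891] [-1.7987e+02  5.0000e-02  9.4490e+01] f [ 0.66 -0.81 -0.84] gap 0.0154
dp [-0.00044  0.00088 -0.00109]
twist [-0.13  0.05  0.09]
```

View pics/w6.png

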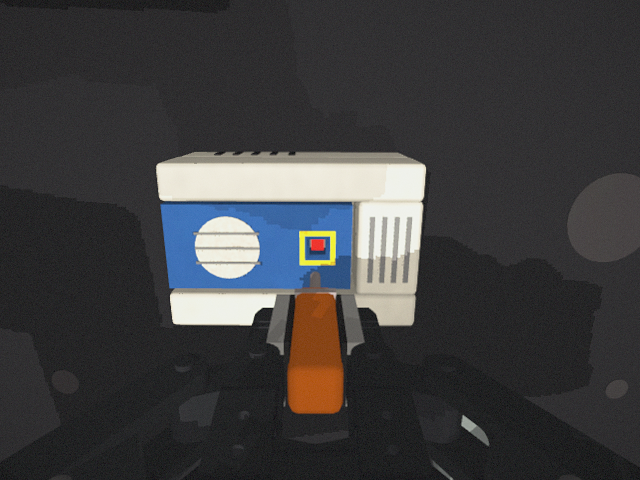

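The yellow frame is at (318,248), the red button at (317,245), and the pin's tip at about (315,272). Now the offset between tip and recess.

```bash
python3 - <<'E'
from m import *
c=load('w6');im=cv2.imread('pics/w6.png');hsv=cv2.cvtColor(im,cv2.COLOR_BGR2HSV);H,S,V=[hsv[...,i] for i in range(3)]
y=(H>22)&(H<36)&(S>150)&(V>120);y[:200]=0;y[290:]=0;y[:,:280]=0;y[:,360:]=0
v,u=np.nonzero(y);print('yel box',u.min(),u.max(),v.min(),v.max())
cnt=max(cv2.findContours(y.astype(np.uint8),cv2.RETR_EXTERNAL,cv2.CHAIN_APPROX_NONE)[0],key=len)
w=np.array([at(c,*p[0],z=.07) for p in cnt]);r=cv2.minAreaRect((w[:,:2]*1000).astype(np.float32));print('frame outer',r)
X=cloud(c)
print('depth z frame',np.median(X[y][:,2]))
rd=((H<8)|(H>172))&(S>150)&(V>100);rd[:200]=0;rd[265:]=0;rd[:,:290]=0;rd[:,345:]=0
v,u=np.nonzero(rd);print('red',u.min(),u.max(),v.min(),v.max(),'z',np.percentile(X[rd][:,2],[5,25,50,75,95]))
# dark inner area
i2=max(cv2.findContours(y.astype(np.uint8),cv2.RETR_CCOMP,cv2.CHAIN_APPROX_NONE)[0],key=lambda k:-abs(len(k)-60))
b=(H>100)&(H<125)&(S>120);b[:190]=0;b[310:]=0;b[:,:150]=0;b[:,370:]=0
bl=b&(abs(X[...,2]-.07)<.004)
r=cv2.minAreaRect((X[bl][:,:2]*1000).astype(np.float32));print('cass',r)
wh=(X[...,2]>.0725)&(X[...,2]<.08);wh[300:]=0;print('unit',cv2.minAreaRect((X[wh][:,:2]*1000).astype(np.float32)))
T=c['pose']@np.linalg.inv(c['T_tool_cam'])
print('tip by cam',at(c,315,273,z=T[2,3]-.0454), 'tcp',T[:3,3])
cv2.imwrite('pics/w6c.png',cv2.resize(im[220:310,260:370],None,fx=6,fy=6,interpolation=cv2.INTER_CUBIC))
E
```

```text
yel box 300 334 231 264
frame outer ((575.9107055664062, 182.64878845214844), (20.209640502929688, 20.382999420166016), 4.500050067901611)
depth z frame 0.0705645052025809
red 311 323 240 250 z [0.06099346 0.06159795 0.06194614 0.06243348 0.06294281]
cass ((540.6353149414062, 179.3746337890625), (110.29310607910156, 53.476722717285156), 4.18253231048584)
unit ((560.1979370117188, 190.38174438476562), (148.82679748535156, 82.18717956542969), 4.184037208557129)
tip by cam [0.57471852 0.18385676 0.11351097] tcp [0.57508272 0.18336353 0.15891097]
```

View pics/w6c.png

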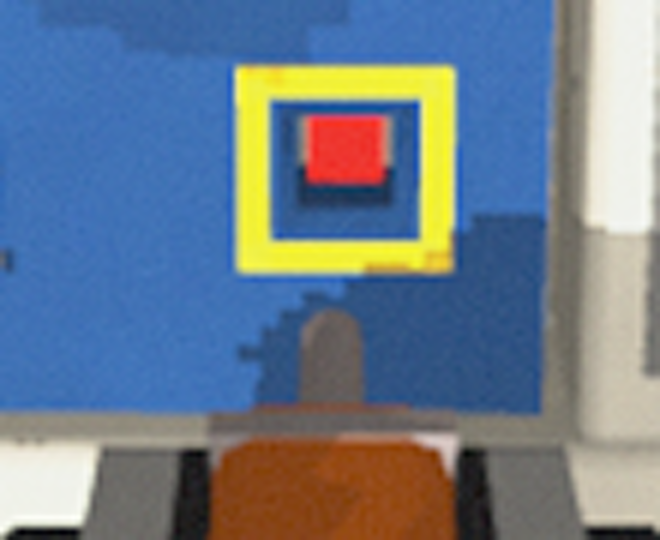

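Recess centre (0.5759,0.1826), z 0.0706 ✓; frame yaw 4.3°; button top about 0.062, so 8 mm deep. The tip needs about +1.3 mm along tool y. Descending to just above the mouth and looking again.

Emit:
carry_out(commands=[{"gripper": 0.0,"dp": [0.0004,0.0013,0.005],"twist": [-0.1,0,0]},{"gripper": 0.0,"dp": [0.0004,0.0013,0.012],"twist": [-0.1,0,0]},{"gripper": 0.0,"dp": [0.0004,0.0013,0.02],"twist": [-0.1,0,0]},{"gripper": 0.0,"dp": [0.0004,0.0013,0.028],"twist": [-0.1,0,0]},{"gripper": 0.0,"dp": [0.0004,0.0013,0.035],"twist": [-0.1,0,0]},{"gripper": 0.0,"dp": [0.0004,0.0013,0.0385],"twist": [-0.1,0,0]},{"gripper": 0.0,"dp": [0.0004,0.0013,0.039],"twist": [-0.1,0,0]},{"gripper": 0.0,"dp": [0.0004,0.0013,0.039],"twist": [-0.1,0,0]}])

```text
t: 6.5
tcp_pos: [0.5764, 0.1829, 0.1199]
tcp_rot: [-3.141, 0.001, 1.648]
ft_force: [0.5, -1.0, -0.2]
finger_gap: 0.0152
```

```bash
python3 - <<'E'
from m import *
go(.5764,.1839,.1195,94.4)
c=shot('wrist','w7');im=cv2.imread('pics/w7.png')
hsv=cv2.cvtColor(im,cv2.COLOR_BGR2HSV);H,S,V=[hsv[...,i] for i in range(3)]
y=(H>22)&(H<36)&(S>150)&(V>100);y[:200]=0;y[300:]=0;y[:,:270]=0;y[:,370:]=0
v,u=np.nonzero(y);print('yel box',u.min(),u.max(),v.min(),v.max())
for row in (v.min(),v.min()+2):
  k=u[v==row];print(row,[at(c,q,row,z=.07) for q in (k.min(),k.max())])
X=cloud(c)
for r in range(262,300,4): print(r,[(X[r,q]*1000).round(0).tolist() for q in(309,312,315,318,321)])
cv2.imwrite('pics/w7c.png',cv2.resize(im[210:310,255:375],None,fx=6,fy=6,interpolation=cv2.INTER_CUBIC))
c=shot('scene','s7');im=cv2.imread('pics/s7.png')
cv2.imwrite('pics/s7c.png',cv2.resize(im[120:240,310:430],None,fx=5,fy=5,interpolation=cv2.INTER_CUBIC))
E
```

```text
t 6.5 [0.57641 0.18287 0.11989] [-1.7996e+02  6.0000e-02  9.4420e+01] f [ 0.46 -0.96 -0.24] gap 0.0152
dp [1.03e-03 7.00e-05 3.90e-04]
twist [-0.04  0.06  0.02]
yel box 294 335 252 288
252 [array([0.56515386, 0.19178816, 0.07      ]), array([0.58517534, 0.19332565, 0.07      ])]
254 [array([0.56521765, 0.19075462, 0.07      ]), array([0.58526908, 0.19229446, 0.07      ])]
262 [[573.0, 184.0, 62.0], [574.0, 184.0, 62.0], [576.0, 184.0, 61.0], [578.0, 185.0, 62.0], [579.0, 185.0, 62.0]]
266 [[573.0, 182.0, 63.0], [575.0, 182.0, 61.0], [576.0, 182.0, 63.0], [578.0, 182.0, 62.0], [579.0, 183.0, 63.0]]
270 [[573.0, 180.0, 62.0], [575.0, 180.0, 63.0], [576.0, 180.0, 61.0], [578.0, 180.0, 62.0], [579.0, 180.0, 62.0]]
274 [[573.0, 178.0, 62.0], [575.0, 184.0, 77.0], [576.0, 184.0, 78.0], [578.0, 183.0, 75.0], [580.0, 178.0, 61.0]]
278 [[574.0, 177.0, 67.0], [575.0, 184.0, 83.0], [576.0, 184.0, 83.0], [578.0, 184.0, 81.0], [580.0, 178.0, 68.0]]
282 [[573.0, 182.0, 82.0], [575.0, 184.0, 88.0], [576.0, 184.0, 87.0], [577.0, 184.0, 87.0], [580.0, 177.0, 70.0]]
286 [[573.0, 183.0, 90.0], [575.0, 184.0, 93.0], [576.0, 185.0, 94.0], [577.0, 184.0, 92.0], [580.0, 175.0, 71.0]]
290 [[573.0, 190.0, 110.0], [574.0, 190.0, 111.0], [576.0, 190.0, 111.0], [577.0, 191.0, 111.0], [578.0, 191.0, 111.0]]
294 [[573.0, 190.0, 115.0], [574.0, 191.0, 115.0], [576.0, 191.0, 115.0], [577.0, 191.0, 115.0], [578.0, 191.0, 116.0]]
298 [[573.0, 190.0, 118.0], [574.0, 190.0, 118.0], [576.0, 191.0, 119.0], [577.0, 190.0, 118.0], [578.0, 191.0, 118.0]]
```

View pics/w7c.png

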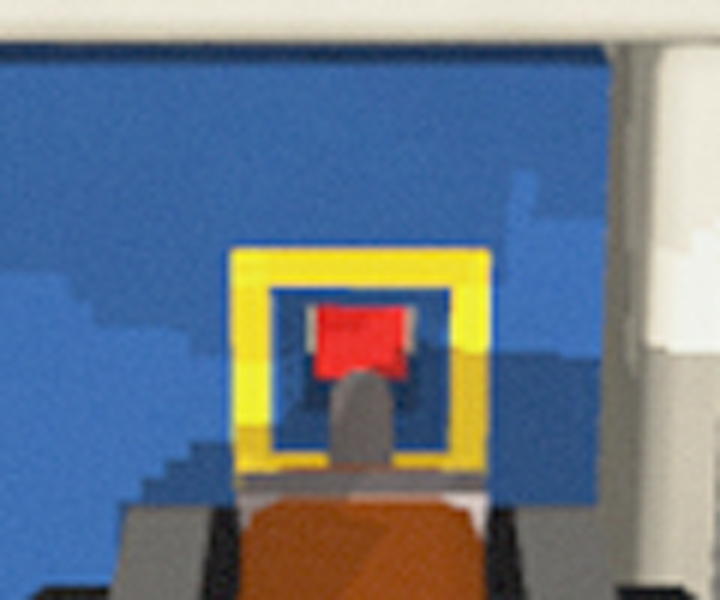

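View pics/s7c.png

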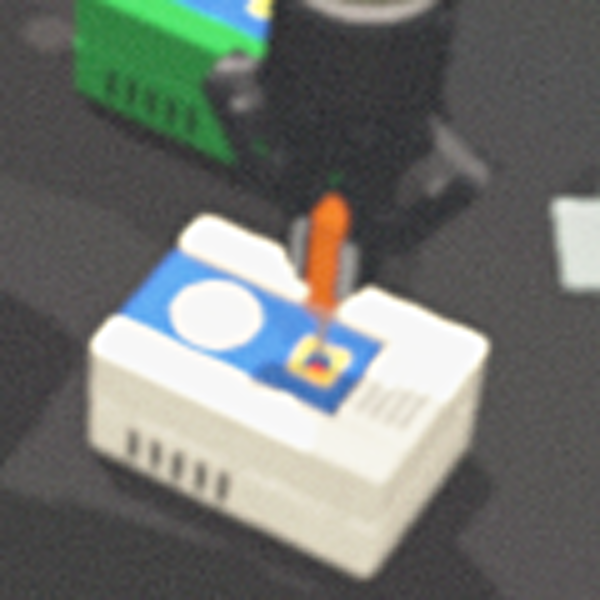

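Pin (crop 360,400) lines up with the frame in x and stands 0.8 mm short in y. Correcting, then entering the recess short of the button.

Emit:
carry_out(commands=[{"gripper": 0.0,"dp": [0.0011,0,0],"twist": [0,0,0]},{"gripper": 0.0,"dp": [0.0011,0,0.0005],"twist": [0,0,0]},{"gripper": 0.0,"dp": [0.0011,0,0.002],"twist": [0,0,0]},{"gripper": 0.0,"dp": [0.0011,0,0.0035],"twist": [0,0,0]},{"gripper": 0.0,"dp": [0.0011,0,0.0055],"twist": [0,0,0]},{"gripper": 0.0,"dp": [0.0011,0,0.0075],"twist": [0,0,0]},{"gripper": 0.0,"dp": [0.0011,0,0.009],"twist": [0,0,0]},{"gripper": 0.0,"dp": [0.0011,0,0.0095],"twist": [0,0,0]}])

```text
t: 7.27
tcp_pos: [0.5766, 0.1841, 0.1106]
tcp_rot: [3.142, 0.001, 1.648]
ft_force: [-0.9, 0.2, -1.2]
finger_gap: 0.015
```

```bash
python3 - <<'E'
from m import *
go(.5764,.1838,.105,94.4)
c=shot('wrist','w8');im=cv2.imread('pics/w8.png')
X=cloud(c)
for r in range(262,300,4): print(r,[(X[r,q]*1000).round(0).tolist() for q in(309,312,315,318,321)])
cv2.imwrite('pics/w8c.png',cv2.resize(im[210:310,255:375],None,fx=6,fy=6,interpolation=cv2.INTER_CUBIC))
E
```

```text
t 7.2667 [0.57658 0.18406 0.11064] [1.800e+02 6.000e-02 9.442e+01] f [-0.86  0.19 -1.17] gap 0.015
dp [-0.00024 -0.0002   0.00564]
twist [0.   0.06 0.02]
262 [[573.0, 191.0, 69.0], [574.0, 192.0, 71.0], [576.0, 192.0, 70.0], [577.0, 193.0, 71.0], [578.0, 193.0, 72.0]]
266 [[573.0, 190.0, 70.0], [574.0, 190.0, 70.0], [576.0, 190.0, 71.0], [577.0, 191.0, 71.0], [579.0, 190.0, 71.0]]
270 [[573.0, 187.0, 69.0], [575.0, 187.0, 68.0], [576.0, 187.0, 68.0], [577.0, 188.0, 70.0], [579.0, 187.0, 68.0]]
274 [[574.0, 182.0, 62.0], [575.0, 185.0, 68.0], [576.0, 185.0, 69.0], [578.0, 184.0, 65.0], [579.0, 183.0, 62.0]]
278 [[574.0, 180.0, 62.0], [575.0, 185.0, 73.0], [576.0, 185.0, 73.0], [578.0, 185.0, 73.0], [580.0, 181.0, 62.0]]
282 [[574.0, 183.0, 72.0], [575.0, 185.0, 78.0], [576.0, 186.0, 79.0], [578.0, 185.0, 77.0], [580.0, 179.0, 62.0]]
286 [[574.0, 184.0, 80.0], [575.0, 185.0, 83.0], [576.0, 186.0, 84.0], [578.0, 185.0, 83.0], [580.0, 178.0, 66.0]]
290 [[573.0, 192.0, 103.0], [575.0, 192.0, 102.0], [576.0, 192.0, 103.0], [577.0, 192.0, 102.0], [578.0, 192.0, 101.0]]
294 [[573.0, 192.0, 106.0], [575.0, 191.0, 105.0], [576.0, 191.0, 105.0], [577.0, 191.0, 104.0], [578.0, 192.0, 106.0]]
298 [[573.0, 192.0, 109.0], [575.0, 191.0, 109.0], [576.0, 191.0, 109.0], [577.0, 191.0, 108.0], [578.0, 192.0, 109.0]]
```

View pics/w8c.png

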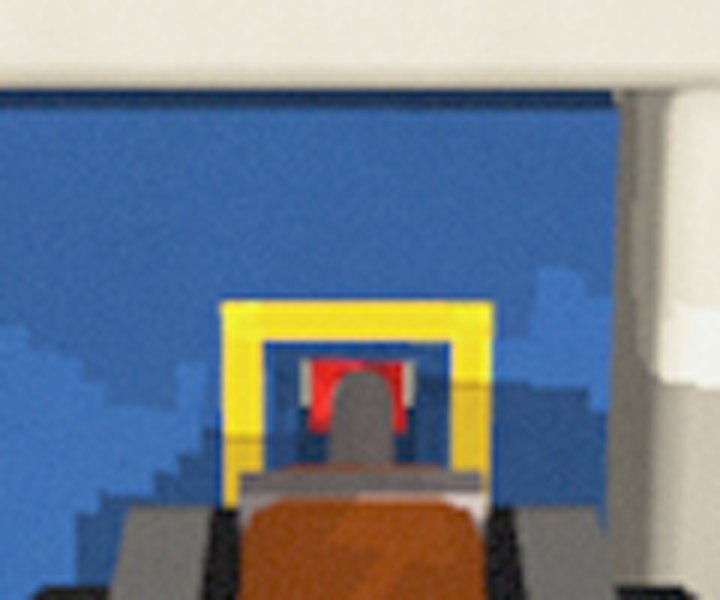

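Tip is 5 mm inside the recess, clear of the walls, force about zero. Pressing in steps.

Emit:
carry_out(commands=[{"gripper": 0.0,"dp": [-0.0002,0,0.001],"twist": [0,0,0]},{"gripper": 0.0,"dp": [-0.0003,0,0.002],"twist": [0,0,0]},{"gripper": 0.0,"dp": [-0.0003,0,0.003],"twist": [0,0,0]},{"gripper": 0.0,"dp": [-0.0003,0,0.004],"twist": [0,0,0]},{"gripper": 0.0,"dp": [-0.0003,0,0.005],"twist": [0,0,0]},{"gripper": 0.0,"dp": [-0.0003,0,0.006],"twist": [0,0,0]},{"gripper": 0.0,"dp": [-0.0003,0,0.006],"twist": [0,0,0]},{"gripper": 0.0,"dp": [-0.0003,0,0.006],"twist": [0,0,0]}])

```text
t: 7.98
tcp_pos: [0.5767, 0.1838, 0.105]
tcp_rot: [3.141, 0.001, 1.648]
ft_force: [-1.0, -0.5, 2.7]
finger_gap: 0.0152
```

```bash
python3 - <<'E'
from m import *
go(.5764,.1838,.1020,94.4)
E
```

```text
t 7.9833 [0.57669 0.18379 0.10496] [1.7998e+02 5.0000e-02 9.4430e+01] f [-1.04 -0.5   2.66] gap 0.0152
dp [ 4.00e-05 -2.80e-04  2.96e-03]
twist [0.02 0.05 0.03]
```

Force reads 2.7 N, or about 3.3 N with the tool's weight, so about 1.9 mm in, as predicted. I want about 6 mm.

Emit:
carry_out(commands=[{"gripper": 0.0,"dp": [0,0,0.001],"twist": [0,0,0]},{"gripper": 0.0,"dp": [0,0,0.002],"twist": [0,0,0]},{"gripper": 0.0,"dp": [0,0,0.003],"twist": [0,0,0]},{"gripper": 0.0,"dp": [0,0,0.0035],"twist": [0,0,0]},{"gripper": 0.0,"dp": [0,0,0.004],"twist": [0,0,0]},{"gripper": 0.0,"dp": [0,0,0.0042],"twist": [0,0,0]},{"gripper": 0.0,"dp": [0,0,0.0042],"twist": [0,0,0]},{"gripper": 0.0,"dp": [0,0,0.0042],"twist": [0,0,0]}])

```text
t: 8.65
tcp_pos: [0.5768, 0.1838, 0.101]
tcp_rot: [3.141, 0.001, 1.648]
ft_force: [-2.8, -0.7, 5.4]
finger_gap: 0.0152
```

```bash
python3 - <<'E'
from m import *
go(.5764-.05*np.cos(np.radians(4.3)),.1838-.05*np.sin(np.radians(4.3)),.1009,94.4)
c=shot('wrist','w9');im=cv2.imread('pics/w9.png')
X=cloud(c)
for r in range(270,300,4): print(r,[(X[r,q]*1000).round(0).tolist() for q in(309,312,315,318,321)])
cv2.imwrite('pics/w9c.png',cv2.resize(im[210:310,255:375],None,fx=6,fy=6,interpolation=cv2.INTER_CUBIC))
E
```

```text
t 8.65 [0.57675 0.1838  0.101  ] [1.7996e+02 5.0000e-02 9.4430e+01] f [-2.82 -0.66  5.39] gap 0.0152
dp [ 1.400e-04 -5.035e-02  7.000e-05]
twist [0.04 0.05 0.03]
270 [[573.0, 191.0, 70.0], [575.0, 192.0, 71.0], [576.0, 192.0, 71.0], [577.0, 192.0, 71.0], [579.0, 192.0, 70.0]]
274 [[573.0, 189.0, 70.0], [575.0, 190.0, 71.0], [576.0, 189.0, 70.0], [577.0, 190.0, 71.0], [579.0, 190.0, 70.0]]
278 [[574.0, 182.0, 58.0], [575.0, 184.0, 62.0], [576.0, 185.0, 65.0], [578.0, 184.0, 61.0], [580.0, 182.0, 57.0]]
282 [[574.0, 183.0, 63.0], [575.0, 185.0, 69.0], [576.0, 185.0, 68.0], [578.0, 184.0, 67.0], [580.0, 180.0, 56.0]]
286 [[574.0, 183.0, 70.0], [575.0, 186.0, 76.0], [576.0, 186.0, 74.0], [578.0, 185.0, 73.0], [580.0, 178.0, 56.0]]
290 [[574.0, 191.0, 92.0], [575.0, 191.0, 92.0], [576.0, 191.0, 91.0], [577.0, 192.0, 93.0], [578.0, 192.0, 92.0]]
294 [[574.0, 191.0, 95.0], [575.0, 191.0, 95.0], [576.0, 191.0, 95.0], [577.0, 192.0, 97.0], [578.0, 192.0, 96.0]]
298 [[574.0, 192.0, 100.0], [575.0, 192.0, 100.0], [576.0, 191.0, 99.0], [577.0, 192.0, 100.0], [578.0, 191.0, 98.0]]
```

View pics/w9c.png

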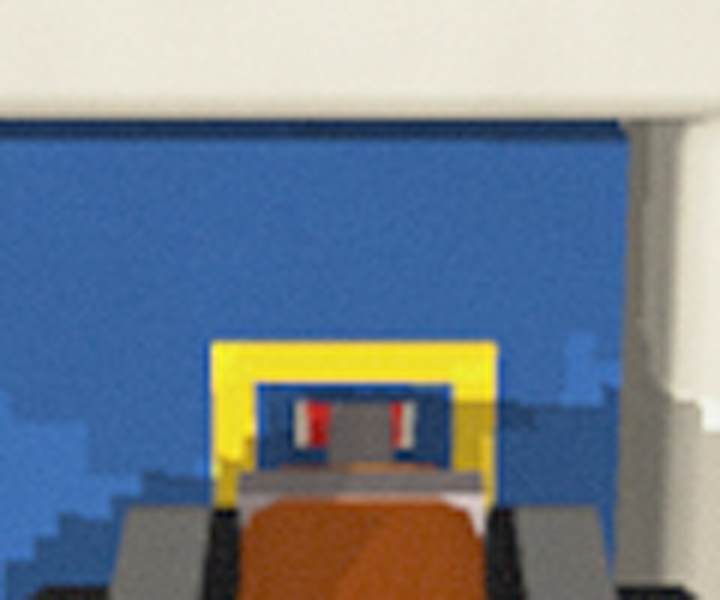

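The button is about 5.7 mm down (force ~6 N, depth 0.0565). Pushing along -x (tool -y), with slightly more press for margin.

Emit:
carry_out(commands=[{"gripper": 0.0,"dp": [0,-0.001,0.0003],"twist": [0,0,0]},{"gripper": 0.0,"dp": [0,-0.0025,0.0004],"twist": [0,0,0]},{"gripper": 0.0,"dp": [0,-0.004,0.0004],"twist": [0,0,0]},{"gripper": 0.0,"dp": [0,-0.006,0.0004],"twist": [0,0,0]},{"gripper": 0.0,"dp": [0,-0.008,0.0004],"twist": [0,0,0]},{"gripper": 0.0,"dp": [0,-0.01,0.0004],"twist": [0,0,0]},{"gripper": 0.0,"dp": [0,-0.012,0.0004],"twist": [0,0,0]},{"gripper": 0.0,"dp": [0,-0.014,0.0004],"twist": [0,0,0]}])

```text
t: 9.37
tcp_pos: [0.5636, 0.1828, 0.1011]
tcp_rot: [3.139, 0.001, 1.648]
ft_force: [1.7, -0.2, 4.7]
finger_gap: 0.015
```

```bash
python3 - <<'E'
from m import *
go(.5764-.05*np.cos(np.radians(4.3)),.1838-.05*np.sin(np.radians(4.3)),.1006,94.4)
c=shot('wrist','w10');im=cv2.imread('pics/w10.png')
X=cloud(c)
for r in range(278,300,4): print(r,[(X[r,q]*1000).round(0).tolist() for q in(309,312,315,318,321)])
E
```

```text
t 9.3667 [0.56362 0.18278 0.10111] [1.7984e+02 5.0000e-02 9.4420e+01] f [ 1.74 -0.18  4.69] gap 0.015
dp [ 0.00013 -0.03718  0.00041]
twist [0.16 0.05 0.02]
278 [[561.0, 181.0, 56.0], [562.0, 184.0, 64.0], [563.0, 184.0, 64.0], [565.0, 183.0, 62.0], [567.0, 181.0, 56.0]]
282 [[561.0, 179.0, 56.0], [562.0, 184.0, 68.0], [563.0, 184.0, 69.0], [565.0, 184.0, 68.0], [567.0, 179.0, 55.0]]
286 [[561.0, 182.0, 68.0], [562.0, 185.0, 75.0], [563.0, 184.0, 74.0], [565.0, 184.0, 74.0], [567.0, 177.0, 56.0]]
290 [[560.0, 190.0, 93.0], [562.0, 191.0, 93.0], [563.0, 190.0, 92.0], [564.0, 190.0, 92.0], [565.0, 191.0, 92.0]]
294 [[560.0, 190.0, 96.0], [562.0, 190.0, 96.0], [563.0, 190.0, 95.0], [564.0, 190.0, 96.0], [565.0, 191.0, 96.0]]
298 [[561.0, 190.0, 99.0], [562.0, 190.0, 99.0], [563.0, 190.0, 99.0], [564.0, 191.0, 100.0], [565.0, 190.0, 99.0]]
```

View pics/w10.png

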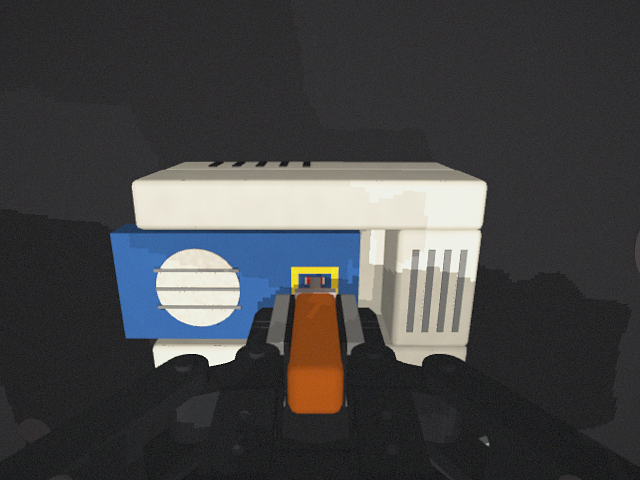

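The cassette is moving: a gap shows at its rear, (380,265). Continuing with slightly more press.

Emit:
carry_out(commands=[{"gripper": 0.0,"dp": [0,-0.002,0.0006],"twist": [0,0,0]},{"gripper": 0.0,"dp": [0,-0.005,0.0008],"twist": [0,0,0]},{"gripper": 0.0,"dp": [0,-0.008,0.0008],"twist": [0,0,0]},{"gripper": 0.0,"dp": [0,-0.011,0.0008],"twist": [0,0,0]},{"gripper": 0.0,"dp": [0,-0.014,0.0008],"twist": [0,0,0]},{"gripper": 0.0,"dp": [0,-0.018,0.0008],"twist": [0,0,0]},{"gripper": 0.0,"dp": [0,-0.022,0.0008],"twist": [0,0,0]},{"gripper": 0.0,"dp": [0,-0.026,0.0008],"twist": [0,0,0]}])

```text
t: 10.08
tcp_pos: [0.5381, 0.1809, 0.1009]
tcp_rot: [3.137, 0.001, 1.648]
ft_force: [2.3, -0.0, 4.9]
finger_gap: 0.0153
```

```bash
python3 - <<'E'
from m import *
go(.5764-.0525*np.cos(np.radians(4.3)),.1838-.0525*np.sin(np.radians(4.3)),.1005,94.4)
E
```

```text
t 10.0833 [0.53813 0.18088 0.10085] [1.7973e+02 4.0000e-02 9.4420e+01] f [ 2.33 -0.05  4.92] gap 0.0153
dp [ 7.000e-05 -1.412e-02  2.900e-04]
twist [0.27 0.04 0.02]
```

Emit:
carry_out(commands=[{"gripper": 0.0,"dp": [0,-0.002,0.0006],"twist": [0,0,0]},{"gripper": 0.0,"dp": [0,-0.004,0.0008],"twist": [0,0,0]},{"gripper": 0.0,"dp": [0,-0.006,0.0008],"twist": [0,0,0]},{"gripper": 0.0,"dp": [0,-0.0075,0.0008],"twist": [0,0,0]},{"gripper": 0.0,"dp": [0,-0.009,0.0008],"twist": [0,0,0]},{"gripper": 0.0,"dp": [0,-0.01,0.0008],"twist": [0,0,0]},{"gripper": 0.0,"dp": [0,-0.011,0.0008],"twist": [0,0,0]},{"gripper": 0.0,"dp": [0,-0.0115,0.0008],"twist": [0,0,0]}])

```text
t: 10.75
tcp_pos: [0.5275, 0.1801, 0.1006]
tcp_rot: [3.135, 0.001, 1.648]
ft_force: [1.9, 0.7, 5.0]
finger_gap: 0.0152
```

```bash
cat > cass.py <<'E'
from m import *
def cass(fn,show=None):
    c=shot('wrist',fn);im=cv2.imread(f'pics/{fn}.png');X=cloud(c);hsv=cv2.cvtColor(im,cv2.COLOR_BGR2HSV);H,S,V=[hsv[...,i] for i in range(3)]
    n=np.array([np.cos(np.radians(4.3)),np.sin(np.radians(4.3))]);o=np.array([.5759,.1826])
    y=(H>22)&(H<36)&(S>150)&(V>80);v,u=np.nonzero(y)
    row=v.min()+2;k=u[v==row];w=[at(c,q,row,z=.07)[:2] for q in(k.min(),k.max())]
    print('frame out (mm):',[(n@(a-o)*1000).round(2) for a in w],'mid',(n@(sum(w)/2-o)*1000).round(2))
    b=(H>100)&(H<125)&(S>120)&(abs(X[...,2]-.07)<.004)
    s=(X[b][:,:2]-o)@n*1000;print('blue s range',np.percentile(s,[.5,99.5]))
    v,u=np.nonzero(b);return c
E
python3 - <<'E'
from cass import *
go(.5764-.0525*np.cos(np.radians(4.3)),.1838-.0525*np.sin(np.radians(4.3)),.1005,94.4)
cass('w11')
E
```

```text
t 10.75 [0.52751 0.18007 0.10058] [1.796e+02 4.000e-02 9.442e+01] f [1.89 0.66 4.96] gap 0.0152
dp [ 6.00e-05 -3.47e-03  5.00e-05]
twist [0.4  0.04 0.02]
frame out (mm): [np.float64(-58.74), np.float64(-38.64)] mid -48.69
blue s range [-138.4989631   -29.40480069]
```

View pics/w11.png

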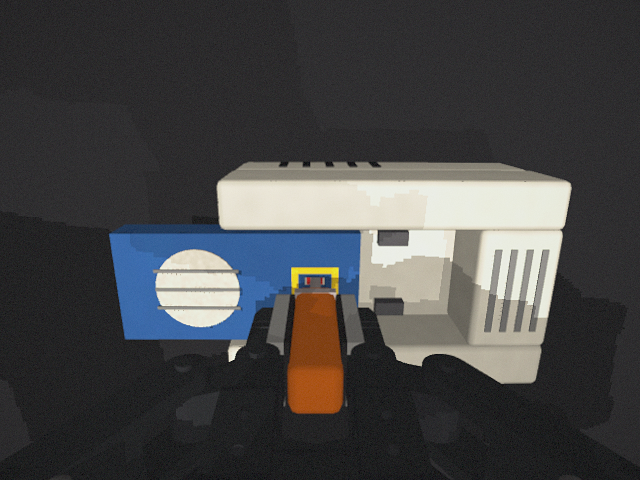

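The cassette is about 48.7 mm out. Last bit to the stop, watching the force.

Emit:
carry_out(commands=[{"gripper": 0.0,"dp": [0,-0.0005,0.0006],"twist": [0,0,0]},{"gripper": 0.0,"dp": [0,-0.001,0.0006],"twist": [0,0,0]},{"gripper": 0.0,"dp": [0,-0.0013,0.0006],"twist": [0,0,0]},{"gripper": 0.0,"dp": [0,-0.0016,0.0006],"twist": [0,0,0]},{"gripper": 0.0,"dp": [0,-0.0018,0.0006],"twist": [0,0,0]},{"gripper": 0.0,"dp": [0,-0.002,0.0006],"twist": [0,0,0]},{"gripper": 0.0,"dp": [0,-0.002,0.0006],"twist": [0,0,0]},{"gripper": 0.0,"dp": [0,-0.002,0.0006],"twist": [0,0,0]}])

```text
t: 11.47
tcp_pos: [0.5263, 0.18, 0.1005]
tcp_rot: [3.133, 0.001, 1.648]
ft_force: [1.8, -0.4, 6.5]
finger_gap: 0.0156
```

```bash
python3 - <<'E'
from cass import *
go(.5764-.0525*np.cos(np.radians(4.3)),.1838-.0525*np.sin(np.radians(4.3)),.1005,94.4)
cass('w12')
E
```

```text
t 11.4667 [0.52632 0.18001 0.10054] [1.7949e+02 4.0000e-02 9.4420e+01] f [ 1.79 -0.37  6.54] gap 0.0156
dp [ 3.00e-05 -2.28e-03  2.00e-05]
twist [0.51 0.04 0.02]
frame out (mm): [np.float64(-59.87), np.float64(-39.78)] mid -49.82
blue s range [-139.62499258  -30.52380488]
```

Emit:
carry_out(commands=[{"gripper": 0.0,"dp": [0,-0.0004,0.0003],"twist": [0,0,0]},{"gripper": 0.0,"dp": [0,-0.0008,0.0003],"twist": [0,0,0]},{"gripper": 0.0,"dp": [0,-0.0012,0.0003],"twist": [0,0,0]},{"gripper": 0.0,"dp": [0,-0.0015,0.0003],"twist": [0,0,0]},{"gripper": 0.0,"dp": [0,-0.0017,0.0003],"twist": [0,0,0]},{"gripper": 0.0,"dp": [0,-0.0018,0.0003],"twist": [0,0,0]},{"gripper": 0.0,"dp": [0,-0.0018,0.0003],"twist": [0,0,0]},{"gripper": 0.0,"dp": [0,-0.0018,0.0003],"twist": [0,0,0]}])

```text
t: 12.18
tcp_pos: [0.526, 0.18, 0.1009]
tcp_rot: [3.13, 0.001, 1.648]
ft_force: [3.9, 0.2, 5.4]
finger_gap: 0.0152
```

```bash
python3 - <<'E'
from cass import *
go(.5764-.0525*np.cos(np.radians(4.3)),.1838-.0525*np.sin(np.radians(4.3)),.1005,94.4)
cass('w13')
E
```

```text
t 12.1833 [0.52596 0.17998 0.10093] [1.7931e+02 3.0000e-02 9.4410e+01] f [3.86 0.17 5.36] gap 0.0152
dp [ 3.00e-05 -1.92e-03  4.10e-04]
twist [0.69 0.03 0.01]
frame out (mm): [np.float64(-60.14), np.float64(-40.01)] mid -50.08
blue s range [-139.83797717  -30.635321  ]
```

At the stop: only 0.3 mm advance for 1.8 mm commanded, force rose to 3.9 N, cassette measures 50.1 mm out. Relieve sideways, then straight up.

Emit:
carry_out(commands=[{"gripper": 0.0,"dp": [0,0.001,0],"twist": [0,0,0]},{"gripper": 0.0,"dp": [0,0.0018,0],"twist": [0,0,0]},{"gripper": 0.0,"dp": [0,0.002,-0.001],"twist": [0,0,0]},{"gripper": 0.0,"dp": [0,0.002,-0.004],"twist": [0,0,0]},{"gripper": 0.0,"dp": [0,0.002,-0.009],"twist": [0,0,0]},{"gripper": 0.0,"dp": [0,0.002,-0.016],"twist": [0,0,0]},{"gripper": 0.0,"dp": [0,0.002,-0.026],"twist": [0,0,0]},{"gripper": 0.0,"dp": [0,0.002,-0.036],"twist": [0,0,0]}])

```text
t: 12.9
tcp_pos: [0.5272, 0.1801, 0.1375]
tcp_rot: [3.131, 0.001, 1.648]
ft_force: [-0.2, 0.6, -1.6]
finger_gap: 0.0155
```

```bash
python3 - <<'E'
from cass import *
go(.526,.18,.16,94.4)
cass('w14')
E
```

```text
t 12.9 [0.52716 0.18009 0.13747] [1.7937e+02 4.0000e-02 9.4410e+01] f [-0.24  0.56 -1.62] gap 0.0155
dp [-2.000e-05 -9.100e-04 -2.254e-02]
twist [0.63 0.04 0.01]
frame out (mm): [np.float64(-59.44), np.float64(-39.77)] mid -49.61
blue s range [-138.9692145   -30.24486821]
```

View pics/w14.png

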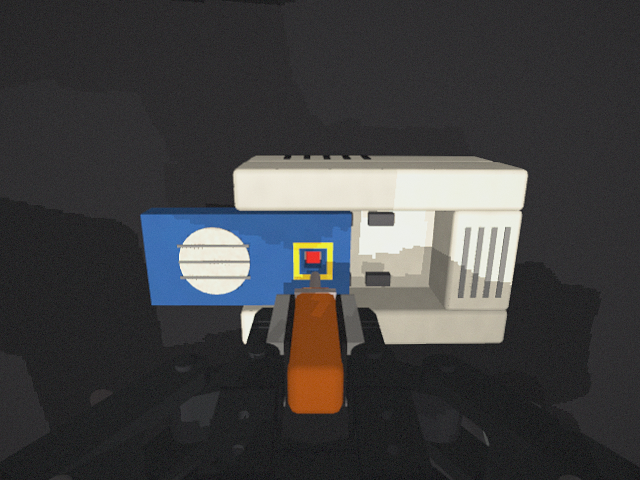

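Frame and red button are back up at (313,260) and the cassette holds at about 50 mm out (49.6 from this view). Now back to the stand.

```bash
python3 - <<'E'
from m import *
go(.56,.03,.175,73)
E
```

```text
t 12.95 [0.52858 0.1804  0.13997] [1.7914e+02 1.0000e-02 9.4410e+01] f [0.18 0.37 0.64] gap 0.015
dp [-0.15238  0.02028 -0.03471]
twist [ 0.85 -0.15 21.41]
```

Emit:
carry_out(commands=[{"gripper": 0.0,"dp": [0,0.001,-0.012],"twist": [0.2,0,0]},{"gripper": 0.0,"dp": [-0.005,0.002,-0.03],"twist": [0.4,0,1]},{"gripper": 0.0,"dp": [-0.025,0.004,-0.035],"twist": [0.6,0,4]},{"gripper": 0.0,"dp": [-0.05,0.007,-0.035],"twist": [0.8,-0.1,7]},{"gripper": 0.0,"dp": [-0.075,0.01,-0.035],"twist": [0.85,-0.15,11]},{"gripper": 0.0,"dp": [-0.1,0.014,-0.035],"twist": [0.85,-0.15,15]},{"gripper": 0.0,"dp": [-0.127,0.017,-0.035],"twist": [0.85,-0.15,18]},{"gripper": 0.0,"dp": [-0.152,0.02,-0.035],"twist": [0.85,-0.15,21.4]}])

```text
t: 13.62
tcp_pos: [0.5601, 0.029, 0.1759]
tcp_rot: [3.141, -0.0, 1.272]
ft_force: [0.2, 1.2, -1.4]
finger_gap: 0.015
```

```bash
python3 - <<'E'
from m import *
go(.5764,-.1995,.165,51.5)
E
```

```text
t 13.6167 [0.56011 0.02903 0.17592] [ 1.7995e+02 -1.0000e-02  7.2860e+01] f [ 0.17  1.21 -1.39] gap 0.015
dp [-0.21359  0.08289  0.01097]
twist [ 5.000e-02 -2.000e-02  2.136e+01]
```

Emit:
carry_out(commands=[{"gripper": 0.0,"dp": [-0.025,0.01,0],"twist": [0,0,3]},{"gripper": 0.0,"dp": [-0.055,0.021,0],"twist": [0,0,6]},{"gripper": 0.0,"dp": [-0.09,0.035,0],"twist": [0,0,10]},{"gripper": 0.0,"dp": [-0.125,0.0485,0],"twist": [0,0,14]},{"gripper": 0.0,"dp": [-0.16,0.062,0.002],"twist": [0,0,17]},{"gripper": 0.0,"dp": [-0.19,0.074,0.006],"twist": [0,0,20]},{"gripper": 0.0,"dp": [-0.208,0.081,0.01],"twist": [0,0,21.3]},{"gripper": 0.0,"dp": [-0.2136,0.083,0.011],"twist": [0,0,21.3]}])

```text
t: 14.28
tcp_pos: [0.5765, -0.2032, 0.1645]
tcp_rot: [3.14, 0.0, 0.895]
ft_force: [0.1, -0.3, -0.7]
finger_gap: 0.0157
```

Emit:
carry_out(commands=[{"gripper": 0.0,"dp": [0,0,0.01],"twist": [0,0,0]},{"gripper": 0.0,"dp": [0,0,0.025],"twist": [0,0,0]},{"gripper": 0.0,"dp": [0,0,0.04],"twist": [0,0,0]},{"gripper": 0.0,"dp": [0,0,0.052],"twist": [0,0,0]},{"gripper": 0.0,"dp": [0,0,0.06],"twist": [0,0,0]},{"gripper": 0.0,"dp": [0,0,0.063],"twist": [0,0,0]},{"gripper": 0.0,"dp": [0,0,0.063],"twist": [0,0,0]},{"gripper": 0.0,"dp": [0,0,0.063],"twist": [0,0,0]}])

```text
t: 14.95
tcp_pos: [0.5768, -0.2027, 0.102]
tcp_rot: [3.14, 0.0, 0.896]
ft_force: [0.6, 0.2, -1.7]
finger_gap: 0.0152
```

```bash
python3 - <<'E'
from m import *
go(.5764,-.1995,.09,51.5)
c=shot('wrist','w15');im=cv2.imread('pics/w15.png');X=cloud(c)
for r in range(262,300,4): print(r,[(X[r,q]*1000).round(0).tolist() for q in(309,312,315,318,321)])
cv2.imwrite('pics/w15c.png',cv2.resize(im[210:310,255:375],None,fx=6,fy=6,interpolation=cv2.INTER_CUBIC))
E
```

```text
t 14.95 [ 0.57685 -0.20274  0.10197] [179.89   0.    51.35] f [ 0.55  0.16 -1.7 ] gap 0.0152
dp [ 0.00225 -0.00239  0.01197]
twist [ 0.11  0.   -0.15]
262 [[571.0, -204.0, 29.0], [573.0, -204.0, 31.0], [575.0, -204.0, 33.0], [577.0, -204.0, 38.0], [579.0, -205.0, 39.0]]
266 [[571.0, -203.0, 36.0], [573.0, -204.0, 37.0], [574.0, -205.0, 38.0], [576.0, -205.0, 39.0], [577.0, -206.0, 40.0]]
270 [[571.0, -204.0, 39.0], [572.0, -205.0, 40.0], [573.0, -206.0, 40.0], [575.0, -207.0, 40.0], [576.0, -208.0, 41.0]]
274 [[570.0, -206.0, 40.0], [576.0, -201.0, 60.0], [577.0, -202.0, 60.0], [578.0, -203.0, 58.0], [575.0, -210.0, 40.0]]
278 [[568.0, -208.0, 40.0], [575.0, -201.0, 63.0], [577.0, -202.0, 65.0], [578.0, -203.0, 63.0], [573.0, -212.0, 40.0]]
282 [[573.0, -202.0, 64.0], [575.0, -201.0, 68.0], [577.0, -201.0, 70.0], [578.0, -203.0, 69.0], [572.0, -213.0, 40.0]]
286 [[574.0, -201.0, 71.0], [576.0, -201.0, 75.0], [577.0, -201.0, 76.0], [578.0, -203.0, 73.0], [570.0, -215.0, 40.0]]
290 [[579.0, -195.0, 94.0], [580.0, -196.0, 93.0], [581.0, -196.0, 94.0], [582.0, -197.0, 94.0], [583.0, -198.0, 93.0]]
294 [[579.0, -195.0, 97.0], [580.0, -196.0, 97.0], [581.0, -197.0, 97.0], [582.0, -197.0, 96.0], [582.0, -198.0, 96.0]]
298 [[579.0, -195.0, 100.0], [580.0, -196.0, 100.0], [581.0, -197.0, 99.0], [582.0, -197.0, 100.0], [583.0, -198.0, 100.0]]
```

View pics/w15c.png

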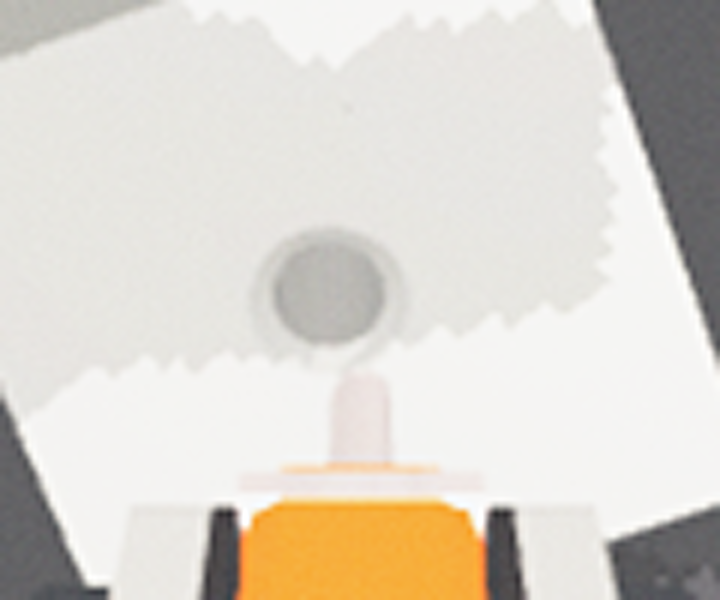

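Hole centre at (310,259), pin tip at (315,272), so the tip is still 3 mm short. Working out the correction.

```bash
python3 - <<'E'
from m import *
c=load('w15');h=at(c,310,259.2,z=.04);h2=at(c,310,259.2-.4,z=.039);print('hole',h)
T=c['pose']@np.linalg.inv(c['T_tool_cam']);Ti=np.linalg.inv(T)
print('hole in tool',(Ti@np.r_[h,1])[:3]*1000)
X=cloud(c);
for r in range(273,287,2):
    p=[(Ti@np.r_[X[r,q],1])[:3]*1000 for q in(313,314,315,316,317)]
    print(r,np.median(p,0).round(2))
# silhouettes: pin left/right edge at crop 330,392 -> u
for v,l,rr in((276,310.0,320.3),(284,310.0,320.5)):
    zz=np.median(X[v,313:318,2]);a=at(c,(l+rr)/2,v,z=zz);print('axis y',(Ti@np.r_[a,1])[:3]*1000)
E
```

```text
hole [ 0.5751994  -0.19963047  0.04      ]
hole in tool [ 1.3965778  -3.34498973 61.9643786 ]
273 [ 0.84 -0.72 43.78]
275 [ 0.97 -0.72 40.88]
277 [ 1.12 -0.72 37.99]
279 [ 1.07 -0.72 35.66]
281 [ 1.18 -0.72 33.  ]
283 [ 1.42 -0.72 30.1 ]
285 [ 1.41 -0.72 27.86]
axis y [ 0.89052095 -0.64907036 39.80083993]
axis y [ 1.45464672 -0.60354591 28.87528897]
```

Emit:
carry_out(commands=[{"gripper": 0.0,"dp": [0.001,-0.001,0],"twist": [0.05,0,-0.1]},{"gripper": 0.0,"dp": [0.002,-0.002,0],"twist": [0.1,0,-0.1]},{"gripper": 0.0,"dp": [0.0027,-0.0025,0.001],"twist": [0.1,0,-0.1]},{"gripper": 0.0,"dp": [0.0027,-0.0025,0.003],"twist": [0.1,0,-0.1]},{"gripper": 0.0,"dp": [0.0027,-0.0025,0.006],"twist": [0.1,0,-0.1]},{"gripper": 0.0,"dp": [0.0027,-0.0025,0.008],"twist": [0.1,0,-0.1]},{"gripper": 0.0,"dp": [0.0027,-0.0025,0.009],"twist": [0.1,0,-0.1]},{"gripper": 0.0,"dp": [0.0027,-0.0025,0.009],"twist": [0.1,0,-0.1]}])

```text
t: 15.67
tcp_pos: [0.5765, -0.1993, 0.0928]
tcp_rot: [3.141, 0.0, 0.898]
ft_force: [0.3, -0.5, -0.2]
finger_gap: 0.0146
```

```bash
python3 - <<'E'
from m import *
go(.57646,-.1992,.0560,51.5)
c=shot('wrist','w16');im=cv2.imread('pics/w16.png')
cv2.imwrite('pics/w16c.png',cv2.resize(im[210:310,255:375],None,fx=6,fy=6,interpolation=cv2.INTER_CUBIC))
E
```

```text
t 15.6667 [ 0.57654 -0.19934  0.0928 ] [1.7999e+02 1.0000e-02 5.1430e+01] f [ 0.31 -0.46 -0.19] gap 0.0146
dp [ 6.00e-05 -1.60e-04  3.68e-02]
twist [ 0.01  0.01 -0.07]
```

View pics/w16c.png

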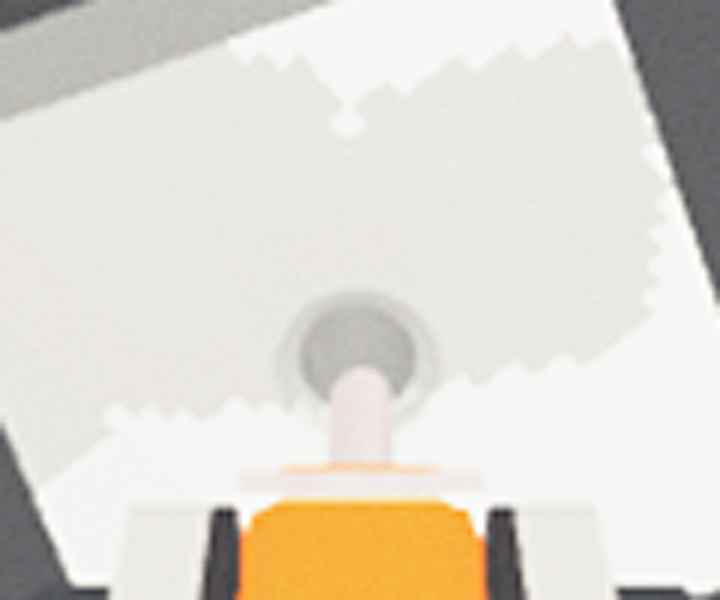

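Pin (361,370) is over the hole (358,355). Inserting.

Emit:
carry_out(commands=[{"gripper": 0.0,"dp": [0,-0.0001,0.001],"twist": [0,0,0]},{"gripper": 0.0,"dp": [0,-0.0001,0.003],"twist": [0,0,0]},{"gripper": 0.0,"dp": [0,-0.0001,0.005],"twist": [0,0,0]},{"gripper": 0.0,"dp": [0,-0.0001,0.008],"twist": [0,0,0]},{"gripper": 0.0,"dp": [0,-0.0001,0.011],"twist": [0,0,0]},{"gripper": 0.0,"dp": [0,-0.0001,0.014],"twist": [0,0,0]},{"gripper": 0.0,"dp": [0,-0.0001,0.017],"twist": [0,0,0]},{"gripper": 0.0,"dp": [0,-0.0001,0.018],"twist": [0,0,0]}])

```text
t: 16.38
tcp_pos: [0.5762, -0.1991, 0.0742]
tcp_rot: [-3.141, 0.0, 0.898]
ft_force: [-0.1, -0.3, -1.1]
finger_gap: 0.0153
```

```bash
python3 - <<'E'
from m import *
go(.57646,-.1992,.0560,51.5)
c=shot('wrist','w17');im=cv2.imread('pics/w17.png')
cv2.imwrite('pics/w17c.png',cv2.resize(im[230:330,255:375],None,fx=6,fy=6,interpolation=cv2.INTER_CUBIC))
E
```

```text
t 16.3833 [ 0.57622 -0.1991   0.07423] [-1.7996e+02  1.0000e-02  5.1430e+01] f [-0.15 -0.3  -1.11] gap 0.0153
dp [7.000e-05 2.600e-04 1.823e-02]
twist [-0.04  0.01 -0.07]
```

View pics/w17c.png

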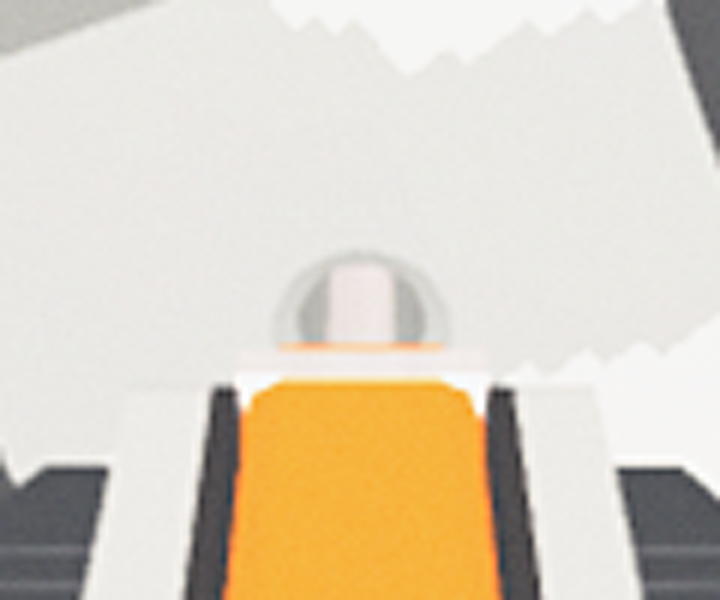

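The pin is in the hole, centred and without side force. Lowering to the seat.

Emit:
carry_out(commands=[{"gripper": 0.0,"dp": [0,0,0.002],"twist": [0,0,0]},{"gripper": 0.0,"dp": [0,0,0.005],"twist": [0,0,0]},{"gripper": 0.0,"dp": [0,0,0.008],"twist": [0,0,0]},{"gripper": 0.0,"dp": [0,0,0.011],"twist": [0,0,0]},{"gripper": 0.0,"dp": [0,0,0.014],"twist": [0,0,0]},{"gripper": 0.0,"dp": [0,0,0.016],"twist": [0,0,0]},{"gripper": 0.0,"dp": [0,0,0.0175],"twist": [0,0,0]},{"gripper": 0.0,"dp": [0,0,0.018],"twist": [0,0,0]}])

```text
t: 17.1
tcp_pos: [0.576, -0.199, 0.0559]
tcp_rot: [-3.14, 0.0, 0.898]
ft_force: [-0.0, -0.3, -1.1]
finger_gap: 0.0149
```

```bash
python3 - <<'E'
from m import *
go(.57646,-.1992,.0550,51.5)
c=shot('wrist','w18')
E
```

```text
t 17.1 [ 0.57604 -0.19904  0.05591] [-1.7994e+02  2.0000e-02  5.1430e+01] f [-0.01 -0.26 -1.06] gap 0.0149
dp [0.00014 0.00043 0.00091]
twist [-0.06  0.02 -0.07]
```

View pics/w18.png

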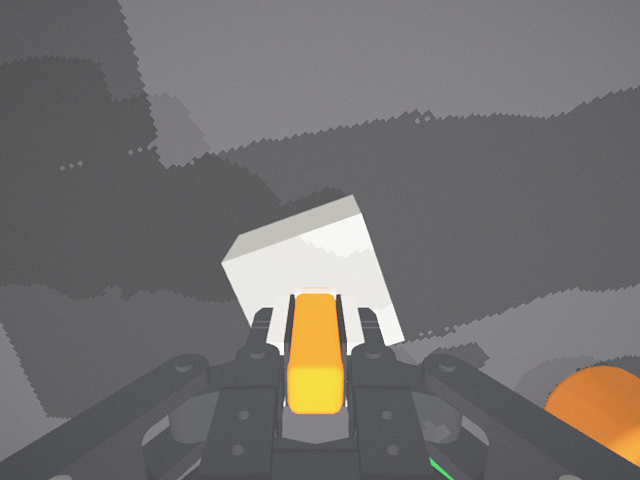

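Almost seated (force still zero). Lower 0.8 mm and open.

Emit:
carry_out(commands=[{"gripper": 0.0,"dp": [0,0,0.0004],"twist": [0,0,0]},{"gripper": 0.0,"dp": [0,0,0.0008],"twist": [0,0,0]},{"gripper": 0.0,"dp": [0,0,0.0008],"twist": [0,0,0]},{"gripper": 0.02,"dp": [0,0,0.0008],"twist": [0,0,0]},{"gripper": 0.03,"dp": [0,0,0.0008],"twist": [0,0,0]},{"gripper": 0.045,"dp": [0,0,0.0008],"twist": [0,0,0]},{"gripper": 0.06,"dp": [0,0,0.0008],"twist": [0,0,0]},{"gripper": 0.06,"dp": [0,0,0.0008],"twist": [0,0,0]}])

```text
t: 17.82
tcp_pos: [0.5761, -0.1991, 0.0552]
tcp_rot: [-3.141, 0.0, 0.898]
ft_force: [-0.9, -0.3, 0.3]
finger_gap: 0.0601
```

```bash
python3 - <<'E'
from m import *
go(.57646,-.1992,.17,51.5)
c=shot('wrist','w19')
meas('w19',(270,370,200,420))
E
```

```text
t 17.8167 [ 0.5761  -0.19907  0.0552 ] [-1.7995e+02  2.0000e-02  5.1430e+01] f [-0.92 -0.32  0.27] gap 0.0601
dp [ 9.000e-05  2.600e-04 -1.148e-01]
twist [-0.05  0.02 -0.07]
stand ((575.2634887695312, -200.27255249023438), (75.49797058105469, 43.79161071777344), 53.6227912902832) 0.03997891084112504
top n 2891 z 0.09943457741784201 c [ 0.57531918 -0.19928762  0.09785107] [ 0.57635755 -0.19775436  0.09897154]
top rect ((575.2771606445312, -199.124755859375), (16.888206481933594, 15.771925926208496), 50.96613693237305)
0.042 [ 0.57350795 -0.19983793  0.04852382] [ 0.58521416 -0.18905969  0.05499503] 258
0.055 [ 0.5722731  -0.2008497   0.05502169] [ 0.58506515 -0.18902616  0.06999487] 781
0.07 [ 0.57179094 -0.20059521  0.07004537] [ 0.58525119 -0.18904328  0.08499451] 1089
0.085 [ 0.56577185 -0.2064975   0.08500334] [ 0.5852814  -0.18887525  0.09699706] 1190
10323
```

View pics/w19.png

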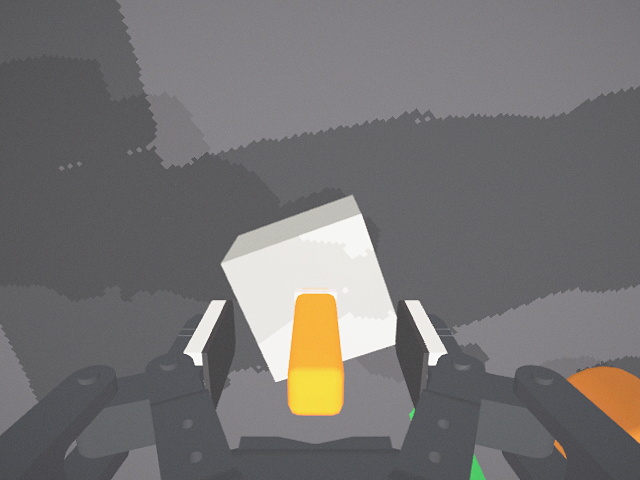

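Released. The handle stands upright with its top at z 0.0994, same as at the start. Retreating upward.

Emit:
carry_out(commands=[{"gripper": 0.06,"dp": [0,0,-0.01],"twist": [0,0,0]},{"gripper": 0.06,"dp": [0,0,-0.03],"twist": [0,0,0]},{"gripper": 0.06,"dp": [0,0,-0.055],"twist": [0,0,0]},{"gripper": 0.06,"dp": [0,0,-0.085],"twist": [0,0,0]},{"gripper": 0.06,"dp": [0,0,-0.115],"twist": [0,0,0]},{"gripper": 0.06,"dp": [0,0,-0.14],"twist": [0,0,0]},{"gripper": 0.06,"dp": [0,0,-0.15],"twist": [0,0,0]},{"gripper": 0.06,"dp": [0,0,-0.15],"twist": [0,0,0]}])

```text
t: 18.53
tcp_pos: [0.5779, -0.1999, 0.209]
tcp_rot: [3.136, -0.001, 0.898]
ft_force: [0.1, 0.2, 0.0]
finger_gap: 0.0601
```

```bash
python3 - <<'E'
from m import *
go(.57646,-.1992,.2,51.5)
c=shot('wrist','w20');meas('w20',(220,400,130,300))
c=shot('scene','s20');c=shot('top','t20')
a=cv2.imread('pics/s20.png');cv2.imwrite('pics/s20c.png',cv2.resize(a[80:440,180:480],None,fx=1.6,fy=1.6))
b=cv2.imread('pics/t20.png');im=b;X=cloud(c);hsv=cv2.cvtColor(im,cv2.COLOR_BGR2HSV);H,S=hsv[...,0],hsv[...,1]
m=(H>100)&(H<120)&(S>120);m[:205]=0;m[330:]=0;m[:,:215]=0;m[:,295:]=0
q=cv2.boxPoints(cv2.minAreaRect(np.argwhere(m)[:,::-1].astype(np.float32)));print(np.array([at(c,*p,z=.07) for p in q]).round(4))
for n,(x0,x1,y0,y1) in dict(beaker=(305,350,160,210),jar=(475,520,190,235),meas=(130,190,205,250),gtool=(455,475,230,250)).items():
    s=np.zeros(X.shape[:2],bool);s[y0:y1,x0:x1]=1;s&=(X[...,2]>.012)&(c['range_z']>0);p=X[s]
    if len(p):print(n,p.min(0),p.max(0))
E
```

```text
t 18.5333 [ 0.57787 -0.19994  0.20896] [ 1.797e+02 -6.000e-02  5.143e+01] f [0.07 0.22 0.05] gap 0.0601
dp [-0.00031 -0.00161  0.00896]
twist [ 0.3  -0.06 -0.07]
stand ((567.7198486328125, -218.90396118164062), (100.9984130859375, 60.12883758544922), 71.51551055908203) 0.040052794436838596
top n 551 z 0.09964209546798597 c [ 0.57529573 -0.19880985  0.09808615] [ 0.57577231 -0.19855728  0.09938974]
top rect ((575.5618286132812, -198.96392822265625), (14.593156814575195, 14.786236763000488), 51.743526458740234)
0.042 [ 0.5740067  -0.19947549  0.0473721 ] [ 0.58435717 -0.18951895  0.05496607] 41
0.055 [ 0.57338484 -0.20018665  0.05510401] [ 0.58439597 -0.18958424  0.06991087] 97
0.07 [ 0.57355962 -0.1998287   0.07017278] [ 0.58448049 -0.18953299  0.08482254] 116
0.085 [ 0.57343634 -0.20739078  0.08500153] [ 0.58438814 -0.18947454  0.09698757] 121
4936
[[0.5445 0.2053 0.07  ]
 [0.5472 0.1491 0.07  ]
 [0.4373 0.143  0.07  ]
 [0.4344 0.1989 0.07  ]]
beaker [ 0.67683216 -0.01589262  0.01234919] [0.7405608  0.04919151 0.08935816]
jar [ 0.53986019 -0.17273449  0.49919879] [ 0.61067414 -0.13101416  0.69661934]
meas [0.60033387 0.36446048 0.01209113] [0.65470355 0.40980302 0.17277482]
gtool [ 0.53278723 -0.18381866  0.3750646 ] [ 0.56167698 -0.12678767  0.62432405]
```

View pics/s20c.png

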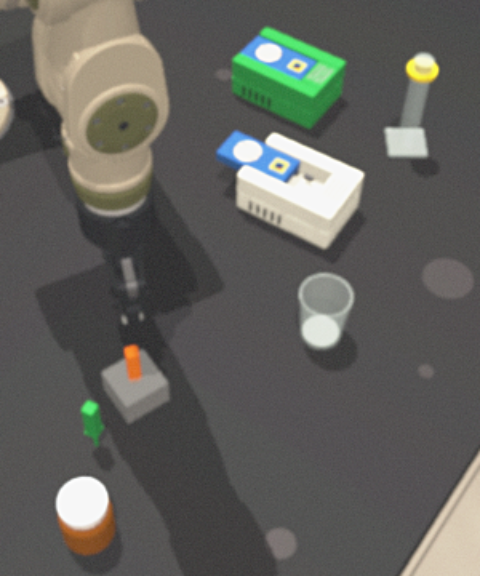

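View pics/w20.png

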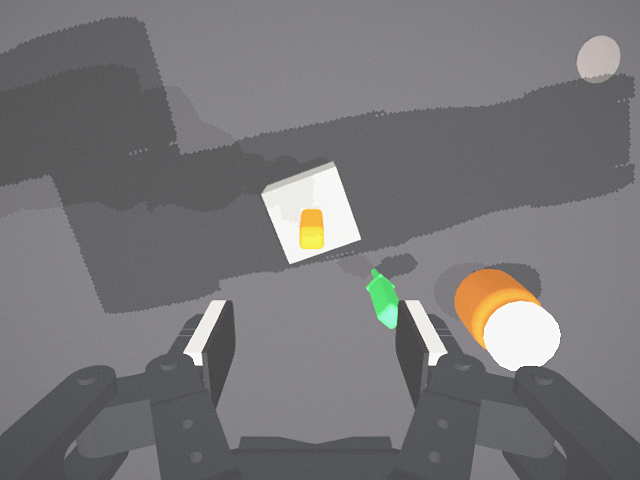

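The tool stands seated in the stand, the cassette is out (four corners shifted 49–50 mm in the top view), and the glassware is standing. Handing in.

```bash
python3 -c "
from plant import hand_in
print(hand_in())"
```

```text
the job is handed in; nothing more can be done
None
```

The job is done and handed in after about 19 s of robot time. I used the pin tool to press the release button of the white unit and held it down while pushing the cassette out to its stop. I then put the tool back in its stand and let go.

- **Button:** The top sat about 8 mm below the mouth. I pressed it about 5.5–6 mm (5–6.5 N) and held it there the whole way. On the way out the press force was close to the 5.3 N release level at times, but the cassette never caught.
- **Cassette:** It stopped at 50.1 mm by the wrist camera, with the side force rising to about 4 N. Later views gave 49.6 mm (wrist) and 48.8–50.1 mm (top camera corners). I take the spread as camera error. It stayed out after the button came up.
- **Tool:** It stands upright in the hole. The top of its handle is at z = 0.0996 m and its centre at (0.575, -0.199), within about 0.5 mm of where it started.
- **Glassware:** The beaker measured the same before and after, and the measuring cylinder agreed to within a few millimetres. The arm hid the jar and the green tool from the top camera, so I checked those only by eye in the other pictures. Both stand as before.

At the end the gripper was open, clear of everything, with no force on it. The largest forces I read were about 6.5 N pressing and 4 N sideways.

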